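# Load the drop-in battery tester and hold its contact bridge on the line

## Task

Test the lantern and headset batteries: put the large, the middle and the slim round cell, each nub up, fully down into the well of the tester that fits it, and let go of them. Then pull the tester's spring-return contact bridge out by its front bar until its pointers stand on the white index lines, with the brass contacts over the nubs, and keep it there: it springs back if let go, so finish while still holding the bar, as I read the displays. Leave everything else on the table where it is.

Things in the scene. Friction and masses are not known exactly. Their poses are not given: they have to be found in the camera images.
- cell_d_center (a point): Centre of the large (D size) round battery cell, 33 mm in diameter, 61.5 mm long including the 2 mm nub; grey with a bright band. Starts standing upright, nub up, on the table left of the tester; this point is half-way up (30.75 mm above its foot), z along the cell towards the nub. About 140 g, it varies.
- cell_c_center (a point): Centre of the middle (C size) round battery cell, 26 mm in diameter, 50 mm long including the 2 mm nub; grey with a bright band. Starts standing upright, nub up, on the table left of the tester; this point is half-way up (25 mm above its foot), z along the cell towards the nub. About 68 g, it varies.
- cell_aa_center (a point): Centre of the slim (AA size) round battery cell, 14.5 mm in diameter, 50.5 mm long including the 2 mm nub; grey with a bright band. Starts standing upright, nub up, on the table left of the tester; this point is half-way up (25.25 mm above its foot), z along the cell towards the nub. About 26 g, it varies.
- well_d (a point): Centre of the mouth of the tester's well for the large (D size) cell: a round upright hole 35.5 mm in diameter with a 2 mm chamfer, 32 mm deep. It is in the tester's flat top, 50 mm above the table, at tester y = +62 mm in the row of three. Axes as the tester. When the cell is seated, its nub's top is 79.5 mm above the table.
- well_c (a point): Centre of the mouth of the tester's well for the middle (C size) cell: a round upright hole 28.5 mm in diameter with a 2 mm chamfer, 20.5 mm deep. It is in the tester's flat top, 50 mm above the table, at tester y = 0 mm in the row of three. Axes as the tester. When the cell is seated, its nub's top is 79.5 mm above the table.
- well_aa (a point): Centre of the mouth of the tester's well for the slim (AA size) cell: a round upright hole 17 mm in diameter with a 2 mm chamfer, 21 mm deep. It is in the tester's flat top, 50 mm above the table, at tester y = -62 mm in the row of three. Axes as the tester. When the cell is seated, its nub's top is 79.5 mm above the table.
- pull_bar (a point): Middle of the pull bar of the spring-return contact bridge: a level bar along the tester's y, 40 mm above the table, with a grey rubber sleeve 16 mm in diameter, 110 mm long. At rest it is 92 mm in front (tester -x) of the row of wells, with a free gap of 34 mm to the case, open above and below. Axes as the tester. It is pulled level along the tester's -x.
- bridge (a joint): How far the contact bridge is pulled out, m: 0 at rest, grows as the bar is pulled along the tester's -x, about 0.055 when the pointer stands on the index line, end stop at 0.070. A spring pulls it back: about 4.5 N at rest and 10 N at the line.
- pointer_tip (a point): Tip of the left (+y) of the bridge's two little steel pointers, just above the tester's top, 104 mm from the middle of the tester; moves with the bridge. At rest it is 55 mm behind (tester +x of) the index line. Axes as the tester.
- index_line (a point): Middle of the left (+y) of the two white index lines, 2.5 mm wide, on the black strips at the ends of the tester's top. When the pointers stand on the lines (tester x of both equal) the bridge's three brass contacts are right over the nubs. Axes as the tester.
- tester: Drop-in battery tester: grey case fixed to the table, 155 (x) by 230 (y; 248 over the bridge's side plates) by 50 mm high. Origin on the table under the middle well; x from its pull bar (robot side) to its back, y left along the wells, z up. Front face x = -50, back x = 105. At rest the bridge's beam is behind the wells, its leaf contacts start 49 mm behind them, 80 to 105 mm above the table.
- block_cell: Bystander: rectangular battery 17.5 x 26.5 x 48 mm standing among the round cells; origin under its foot.
- oil_bottle: Bystander: orange oil bottle, 38 mm in diameter, 115 mm high, standing; origin under its foot.
- solvent_bottle: Bystander: white bottle, 48 mm in diameter, 150 mm high, standing; origin under its foot.
- flashlight: Bystander: dark flashlight standing on its 38 mm head, 122 mm high; origin under its foot.
- brush: Bystander: cleaning brush 170 mm long lying along its x; origin at its middle, underside.
- line_spool: Bystander: flat line spool 64 mm in diameter, 22 mm high, lying; origin under its middle.
- parts_dish: Bystander: round steel dish 90 mm across, 24 mm high; origin under its middle.
There are look-alikes about, which are no part of the job. What is shaped like the part that bears cell_d_center but green is not meant.

How it is judged:
On the way, in this order (a step that is already met when the one before it is completed fails the run):
1. all three cells are seated in their own wells, nub up, and let go, with the bridge still back (horizontal distance between cell_d_center and well_d below 0.005 m and height (world z) of cell_d_center below 0.05175 m and angle between each of cell_d_center, cell_c_center, cell_aa_center's own z axis and vertical below 0.15 rad and horizontal distance between cell_c_center and well_c below 0.005 m and height (world z) of cell_c_center below 0.0575 m and horizontal distance between cell_aa_center and well_aa below 0.005 m and height (world z) of cell_aa_center below 0.05725 m and contact force between the fingers and cell_d below 0.2 N and contact force between the fingers and cell_c below 0.2 N and contact force between the fingers and cell_aa below 0.2 N and linear speed of each of cell_d, cell_c, cell_aa below 0.02 m/s and value of joint bridge below 0.02 m), for 0.2 s.
2. the bridge is pulled out to the index lines (horizontal distance between cell_d_center and well_d below 0.005 m and height (world z) of cell_d_center below 0.05175 m and angle between each of cell_d_center, cell_c_center, cell_aa_center's own z axis and vertical below 0.15 rad and horizontal distance between cell_c_center and well_c below 0.005 m and height (world z) of cell_c_center below 0.0575 m and horizontal distance between cell_aa_center and well_aa below 0.005 m and height (world z) of cell_aa_center below 0.05725 m and x of pointer_tip in the frame of index_line between -0.004 and 0.004 m and contact force between the fingers and bridge above 3 N), for 0.2 s.
At the end, for the whole second after the job is handed in: Each round cell is nub up in its own well: within 5 mm of its axis, 3 mm of fully down, tilt under 0.15 rad, at rest, untouched. The pointers are still, within 4 mm of the index lines, held by the fingers (over 3 N). Bystanders moved under 30 mm (all of step 2 and contact force between the fingers and cell_d below 0.2 N and contact force between the fingers and cell_c below 0.2 N and contact force between the fingers and cell_aa below 0.2 N and linear speed of each of cell_d, cell_c, cell_aa below 0.02 m/s and velocity of joint bridge between -0.01 and 0.01 m/s and distance of each of block_cell, oil_bottle, solvent_bottle, flashlight, brush, line_spool, parts_dish from where it was at the start of the episode below 0.03 m); the arm keeps its last pose, push and grip.
It fails at once if a bystander (block battery, bottles, flashlight, brush, spool, dish) is moved more than 30 mm (distance of any of block_cell, oil_bottle, solvent_bottle, flashlight, brush, line_spool, parts_dish from where it was at the start of the episode above 0.03 m).
It fails at once if a bystander is knocked over (angle between any of block_cell, oil_bottle, solvent_bottle, flashlight, brush, line_spool, parts_dish's own z axis and vertical above 0.6 rad).
It also fails if it takes over 72 s, if anything falls off the work surface, if the arm or the gripper's body presses on something with over 40 N, if the wrist force passes 120 N, or if a joint passes its speed limit or range.

## Robot

A 7-joint arm with a two-finger parallel gripper is mounted at the origin on the work surface. World frame = base frame: x ahead of the robot, y to its left, z up, the work surface at z = 0. Lengths are in m, angles in rad, forces in N, time in s.
With the tool pointing down it reaches from about 0.4 to 0.85 m from the base axis. Payload 10.4 kg.
Tool frame: the origin (TCP) lies between the finger pads; the fingertips stand 17 mm ahead of it and the grasp point (between the pads) lies 2 mm behind it; x points along the fingers, y is the direction in which the jaws open and shut, and the axes are right-handed (so a half turn about x gives the same grasp; the last joint's range is limited). The gripper opens to 87 mm and grips with 3 to 60 N. Pads are 19 mm wide; open, the fingers measure 117 mm over their backs; the gripper's body (75 mm by 190 mm) begins 51 mm behind the grasp point.
Start: joints at [-1.309, 0.332, -0.065, 1.46, 0.022, 1.35, -0.088], TCP at [0.176, 0.6, 0.24] pointing down, gripper open.
Joint ranges: [-2.6, 2.6], [-0.5, 2.12], [-1.47, 1.34], [0.16, 2.42], [-1.27, 4.41], [0.06, 2.06], [-2.6, 2.6]. Speed limits (rad/s): [2.22, 2.22, 2.79, 2.79, 3.14, 3.14, 3.14].

## Interface

Orientations are given as a unit quaternion [x, y, z, w].
In Python, from bench import r, optics, close_job gives the robot as it stands.
- The arm moves only by the shell command python3 -m inch 'ROWS' [OPENING] [FORCE]. ROWS is JSON, a list of rows, each an object with "translation": the shift along the tool's x, y, z in cm, a list of three; "spin": the turn about the tool's x in degrees. In form: [{"translation": [tx, ty, tz], "spin": spin}, ...]. A call has 1 to 20 rows; each row shifts and turns the pose as measured when the row begins, along the tool's axes as they then stand; what a row does not reach is not made up. A row lasts 1/8 s, in which the tool goes at most 62.5 mm and 10.7 degrees, less where a joint would pass 70% of its speed; a pose out of reach is approached as far as the arm can. A call is refused whole if a number of a shift passes 6.25 or a number of a turn 10.7, either way. A call with a gripper value outside its range is refused whole. OPENING is the closure, from 0 (fully open) to 1 (shut), set as the call begins (- or left out, the last holds). The fingers move at their own pace and stop on an object; FORCE is the grip in N (left out, the last holds). Time passes only in rows, so rows that do not move let the fingers close. It gives the time, the measured TCP pose, the force and the opening at its end, in the units of the state.
- r.read_state(): the state, without advancing time (a new reading comes with each control period).
- optics.camera(name): name is "scene" or "top"; returns the picture (420x560x3 uint8, red, green, blue); there is no depth.
- optics.camera_model(name): a dict with "camera_matrix" (3x3 intrinsics, pixels), "world_from_camera" (4x4, takes a point from camera to world coordinates). Camera axes: x right, y down, z forward; pixel columns grow to the right and rows downward; lengths in m; the calibration is good to about 2 mm. A picture is of the moment at which its call begins. camera_model takes no time and is no camera call.
- close_job(): hands the job in, once; it reports no verdict.
The state is a dict: "time": time; "joint_positions": joint angles; "joint_vel": joint speeds; "joint_torque": joint torques, N m; "ee_pos": TCP position; "eef_rot": TCP orientation; "ft_force": force on the tool from outside, world axes, zero at the start; "torque": the same for the moment, N m; "width": finger opening in m.
Only numpy, scipy, OpenCV 4.12 (cv2) and the standard library are available. Lean on these libraries where they do the work, as an engineer would, in place of code of your own. Each camera call takes 0.05 s, during which the arm holds its last target.

## Working session

There is one attempt and no reset: what is moved stays moved. The work goes in short steps, Python scripts to look and compute and a shell command to move; the robot and the scene stay as the last step left them, time stands still between calls to the robot, and variables do not carry over. Pictures are saved under pics/ and viewed, and the job is handed in when it is done.

```bash
ls; mkdir -p pics
python3 - <<'E'
from bench import r, optics
import cv2,numpy as np
print(r.read_state())
for n in("scene","top"):
    m=optics.camera_model(n);print(n,np.round(m["camera_matrix"],2).tolist(),np.round(m["world_from_camera"],4).tolist())
    cv2.imwrite(f"pics/{n}0.png",optics.camera(n)[:,:,::-1])
E
```

```text
pics
{'time': 0.0, 'joint_positions': array([-1.30860458,  0.33284466, -0.06469689,  1.46093631,  0.02158303,
        1.34988423, -0.08847801]), 'joint_vel': array([-3.92392607e-04, -4.53767600e-04,  3.95757402e-04,  3.50938315e-04,
       -7.41755043e-05,  1.65771921e-03,  2.15992544e-04]), 'joint_torque': array([-6.04749785e-04, -6.23258972e+01,  2.42989050e-02, -3.89896202e+01,
       -6.13931520e-02,  4.01370367e-02,  1.89455022e-04]), 'ee_pos': array([0.17549892, 0.59948261, 0.23877329]), 'eef_rot': array([ 0.09985211,  0.70000384, -0.10082082,  0.69989952]), 'ft_force': array([-0.27691282, -1.31460941,  0.23799694]), 'torque': array([-0.00274096,  0.01887295, -0.04590786]), 'width': 0.08700588272716075}
scene [[399.09, 0.0, 272.68], [0.0, 399.09, 208.56], [0.0, 0.0, 1.0]] [[-0.2284, 0.6633, -0.7126, 1.2361], [0.9734, 0.1684, -0.1552, 0.1645], [0.0171, -0.7291, -0.6841, 0.7607], [0.0, 0.0, 0.0, 1.0]]
top [[408.57, 0.0, 274.27], [0.0, 408.57, 215.08], [0.0, 0.0, 1.0]] [[-0.0088, -0.9934, 0.1145, 0.3963], [-0.9999, 0.0072, -0.0149, 0.0231], [0.014, -0.1146, -0.9933, 1.2763], [0.0, 0.0, 0.0, 1.0]]
```

View pics/scene0.png

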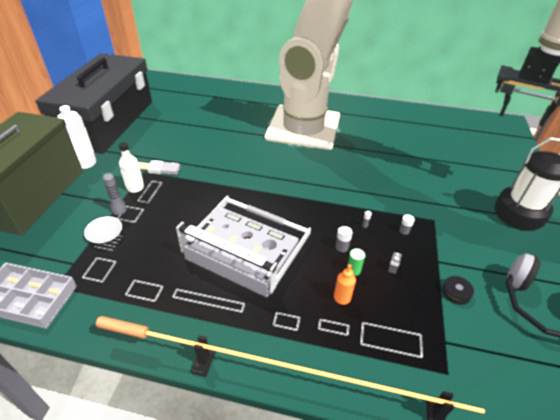

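View pics/top0.png

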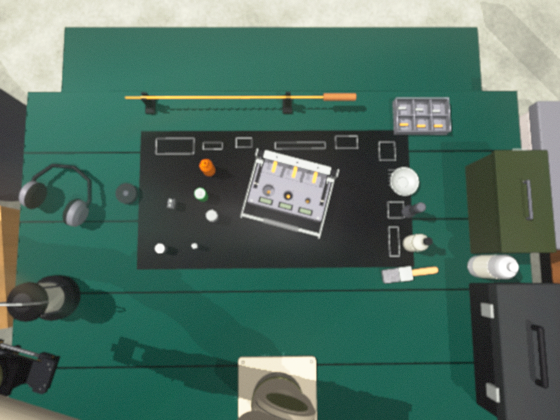

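Run:
```python
import cv2
a=cv2.imread("pics/top0.png")[135:270,140:345];cv2.imwrite("pics/topz.png",cv2.resize(a,None,fx=3.9,fy=3.9,interpolation=cv2.INTER_CUBIC))
a=cv2.imread("pics/scene0.png")[190:310,170:430];cv2.imwrite("pics/scz.png",cv2.resize(a,None,fx=3,fy=3,interpolation=cv2.INTER_CUBIC))
```

```text
(no output)
```

View pics/topz.png

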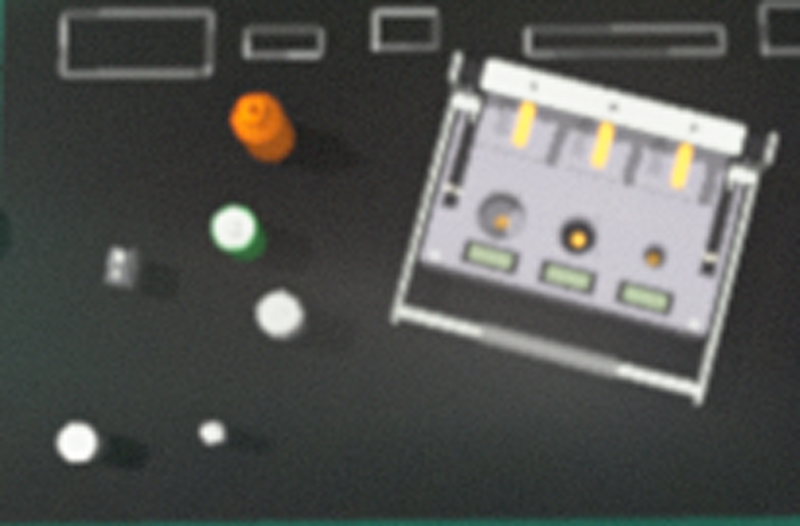

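View pics/scz.png

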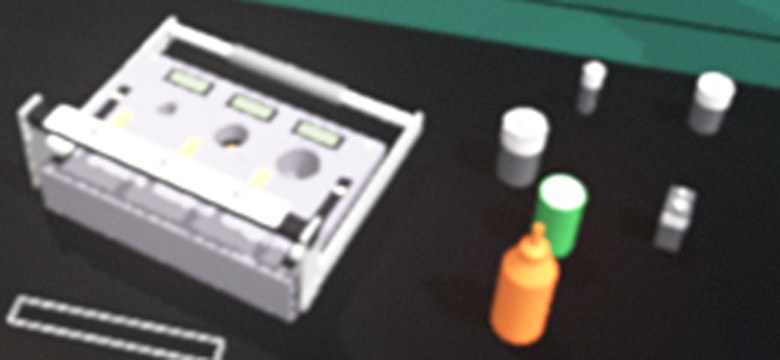

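Run:
```python
import cv2
a=cv2.imread("pics/top0.png")[145:245,235:345];cv2.imwrite("pics/topt.png",cv2.resize(a,None,fx=6,fy=6,interpolation=cv2.INTER_CUBIC))
a=cv2.imread("pics/scene0.png")[192:300,172:315];cv2.imwrite("pics/sct.png",cv2.resize(a,None,fx=5.5,fy=5.5,interpolation=cv2.INTER_CUBIC))
```

```text
(no output)
```

View pics/topt.png

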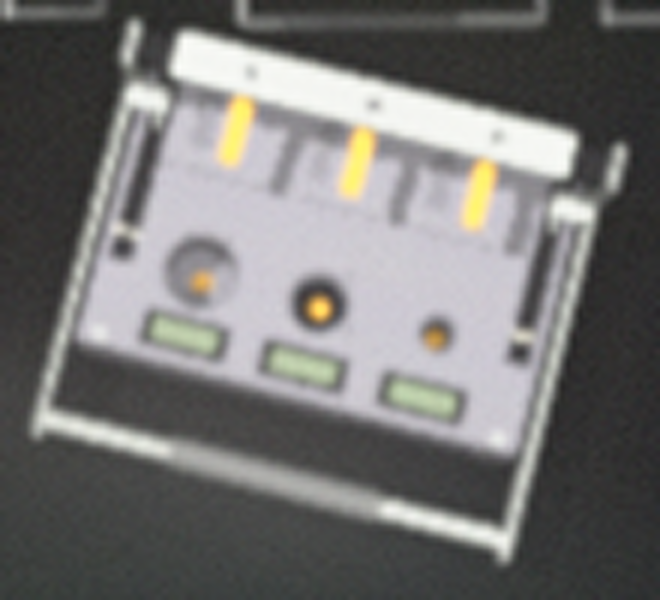

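View pics/sct.png

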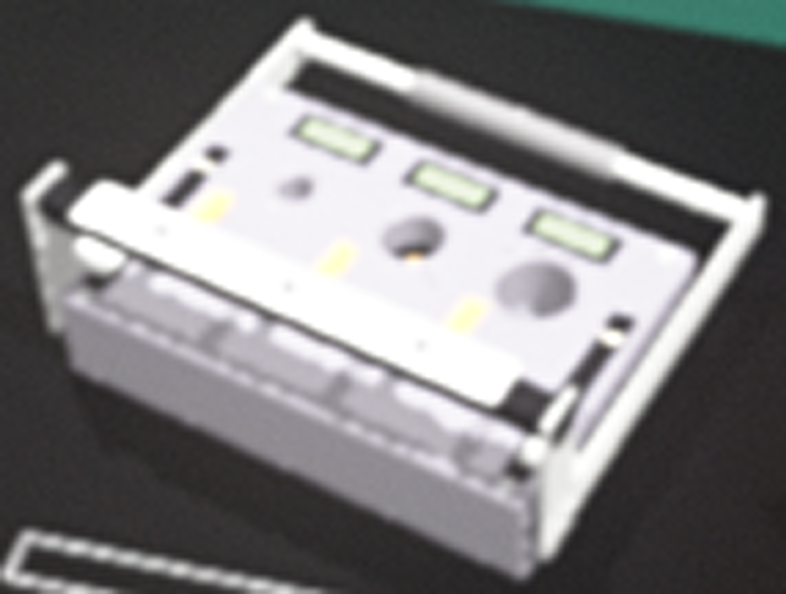

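```bash
cat > h.py <<'E'
import numpy as np
from bench import r, optics
M={n:optics.camera_model(n) for n in("scene","top")}
def ray(n,u,v,z):
    m=M[n];K=np.array(m["camera_matrix"]);T=np.array(m["world_from_camera"])
    d=T[:3,:3]@np.linalg.solve(K,[u,v,1.]);o=T[:3,3]
    return o+d*(z-o[2])/d[2]
def proj(n,p):
    m=M[n];K=np.array(m["camera_matrix"]);T=np.array(m["world_from_camera"])
    c=K@(T[:3,:3].T@(np.array(p)-T[:3,3]));return c[:2]/c[2]
E
cat > m1.py <<'E'
from h import *
import cv2
f=lambda q,s,o:((q[0]+.5)/s-.5+o[0],(q[1]+.5)/s-.5+o[1])
W={}
P={"top":(6,(235,145),dict(D=(201,272),C=(320,303),AA=(437,333),iL=(124,230),iR=(524,336),cL=(78,343),cR=(518,455))),
 "scene":(5.5,(172,192),dict(D=(536,290),C=(414,239),AA=(296,188),iL=(614,333),iR=(212,160)))}
for n,(s,o,d) in P.items():
    for k,q in d.items(): W[n,k]=ray(n,*f(q,s,o),.05)[:2]
    yaw=[np.degrees(np.arctan2(*(-(W[n,a]-W[n,b]))[[0,1]]*np.array([1,-1]))) for a,b in(("D","AA"),("iL","iR"))]
    print(n,yaw,"D-C",np.linalg.norm(W[n,"D"]-W[n,"C"]),"C-AA",np.linalg.norm(W[n,"AA"]-W[n,"C"]),"idx",np.linalg.norm(W[n,"iL"]-W[n,"iR"]))
    for k in d: print(k,np.round(W[n,k],4))
# cells: bright blobs
for n in P:
    im=cv2.imread(f"pics/{n}0.png");g=im.min(axis=2)
    roi={"top":dict(D=(198,202,224,230,.0595),C=(150,238,172,259,.048),AA=(187,239,202,254,.0485))}.get(n,{})
    for k,(x0,y0,x1,y1,z) in roi.items():
        a=g[y0:y1,x0:x1].astype(float);w=np.clip((a-110)/60,0,1)
        yy,xx=np.mgrid[y0:y1,x0:x1];c=(w*xx).sum()/w.sum(),(w*yy).sum()/w.sum()
        print(n,k,np.round(c,2),"dia px",2*np.sqrt(w.sum()/np.pi),np.round(ray(n,*c,z),4))
E
python3 m1.py
python3 - <<'E'
import cv2
a=cv2.imread("pics/scene0.png")[195:265,325:425];cv2.imwrite("pics/scc.png",cv2.resize(a,None,fx=8,fy=8,interpolation=cv2.INTER_CUBIC))
a=cv2.imread("pics/top0.png")[195:265,145:230];cv2.imwrite("pics/toc.png",cv2.resize(a,None,fx=8,fy=8,interpolation=cv2.INTER_CUBIC))
E
```

```text
top [np.float64(-15.052004092999887), np.float64(-15.414210320818121)] D-C 0.062345357958171845 C-AA 0.06114358527426338 idx 0.20983859863402796
D [0.6149 0.0228]
C [ 0.5985 -0.0374]
AA [ 0.5828 -0.0965]
iL [0.6367 0.0617]
iR [ 0.581  -0.1406]
cL [0.5789 0.0852]
cR [ 0.5204 -0.1362]
scene [np.float64(-15.59337098838712), np.float64(-15.805840582185917)] D-C 0.06143039861105111 C-AA 0.06260549130803333 idx 0.20781608147238484
D [0.6187 0.0232]
C [ 0.6026 -0.0361]
AA [ 0.5854 -0.0963]
iL [0.6343 0.061 ]
iR [ 0.5777 -0.1389]
top D [211.16 215.05] dia px 11.507254783503184 [0.538  0.1936 0.0595]
top C [159.34 247.99] dia px 10.276926594842534 [0.4414 0.3488 0.048 ]
top AA [193.85 245.49] dia px 5.875883960852344 [0.448  0.246  0.0485]
```

View pics/scc.png

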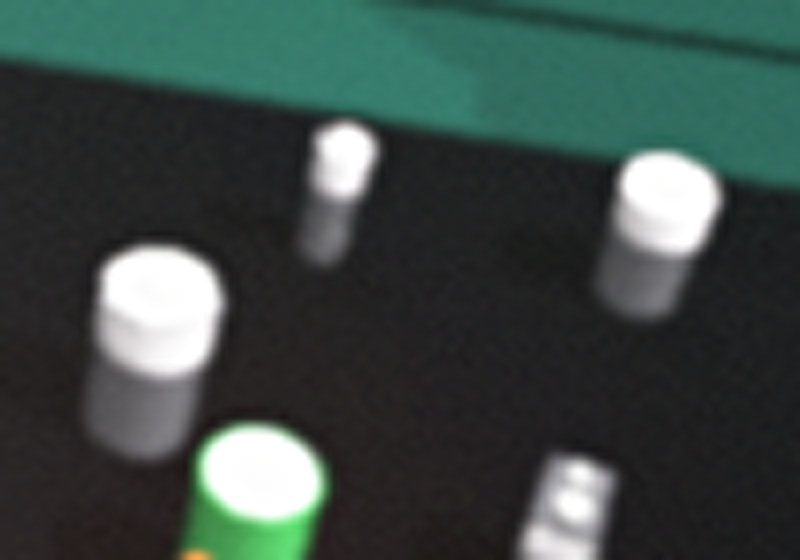

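View pics/toc.png

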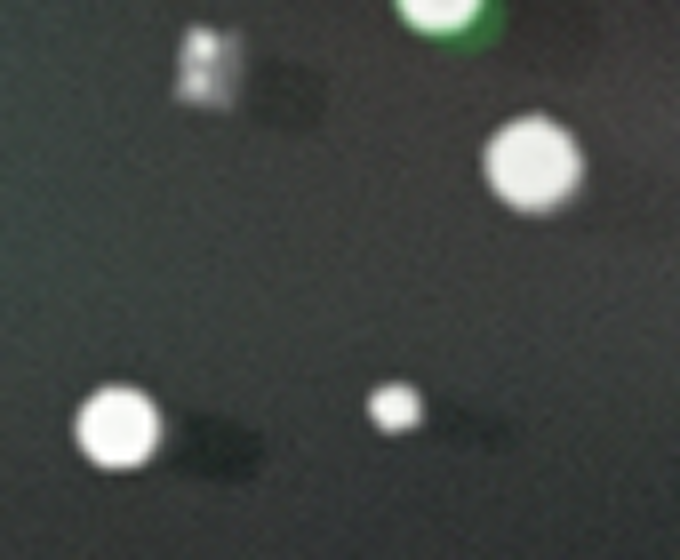

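```bash
cat > m2.py <<'E'
from h import *
f=lambda q,s,o:((q[0]+.5)/s-.5+o[0],(q[1]+.5)/s-.5+o[1])
def c(n,s,o,d):
    for k,(x,y,z) in d.items(): print(n,k,np.round(ray(n,*f((x,y),s,o),z),4))
def ell(p,R):
    # project disc edges for reference: extents in image
    for n in("scene","top"):
        a=np.array([proj(n,p+R*np.array([np.cos(t),np.sin(t),0])) for t in np.linspace(0,6.28,60)])
        print(n,"bbox",np.round(a.min(0),2),np.round(a.max(0),2))
E
python3 - <<'E'
from m2 import *
# extents of top discs in the scene crop (8x, off 325,195) predicted from top-camera positions
for k,p,R in(("D",[.538,.1936,.0595],.0165),("C",[.4414,.3488,.048],.013),("AA",[.448,.246,.0485],.00725)):
    for z in (0,p[2]):
        q=np.array(p);q[2]=z
        a=np.array([proj("scene",q+R*np.array([np.cos(t),np.sin(t),0])) for t in np.linspace(0,6.28,60)])
        b=(a-[325,195]+.5)*8-.5
        print(k,z,"pred bbox scc",np.round(b.min(0)),np.round(b.max(0)))
for k,p,R in(("D",[.6149,.0228,.05],.01775),("C",[.5985,-.0374,.05],.01425),("AA",[.5828,-.0965,.05],.0085)):
  for n,o,s in(("scene",[172,192],5.5),("top",[235,145],6)):
    for e in(0,.002):
        a=np.array([proj(n,np.array(p)+(R+e)*np.array([np.cos(t),np.sin(t),0])) for t in np.linspace(0,6.28,60)])
        b=(a-o+.5)*s-.5
        print(k,n,e,np.round(b.min(0)),np.round(b.max(0)))
import cv2
for n,x0,y0 in(("top",262,180),("scene",256,232)):
    im=cv2.imread(f"pics/{n}0.png").min(axis=2);print(n);print(im[y0:y0+24,x0:x0+24])
E
```

```text
D 0 pred bbox scc [ 84. 377.] [188. 456.]
D 0.0595 pred bbox scc [108. 248.] [217. 326.]
C 0 pred bbox scc [595. 261.] [675. 317.]
C 0.048 pred bbox scc [630. 157.] [713. 214.]
AA 0 pred bbox scc [299. 233.] [342. 264.]
AA 0.0485 pred bbox scc [324. 128.] [369. 159.]
D scene 0 [496. 253.] [578. 314.]
D scene 0.002 [492. 250.] [583. 318.]
D top 0 [166. 237.] [236. 306.]
D top 0.002 [162. 234.] [240. 310.]
C scene 0 [381. 209.] [446. 256.]
C scene 0.002 [377. 205.] [450. 259.]
C top 0 [292. 275.] [348. 331.]
C top 0.002 [288. 271.] [352. 335.]
AA scene 0 [278. 171.] [316. 197.]
AA scene 0.002 [274. 167.] [321. 201.]
AA top 0 [420. 316.] [454. 350.]
AA top 0.002 [416. 312.] [458. 353.]
top
[[202 201 202 203 203 203 203 203 203 203 201 201 200 202 203 202 202 201
  199 202 202 200 203 201]
 [203 204 202 201 204 201 203 204 202 202 202 203 200 201 201 202 202 204
  203 202 203 202 200 200]
 [202 203 202 202 201 202 199 199 200 201 204 201 204 203 201 202 201 203
  202 201 200 202 203 203]
 [201 201 201 198 189 187 190 188 194 199 201 201 200 202 205 202 201 201
  202 203 202 204 204 205]

[... 3751 characters left out ...]
07 214 232 244 242 241 238 233 231 230 228 217 192 177 184 198 214
  233 240 242 242 242 243]
 [206 211 226 240 243 242 241 241 240 239 238 238 234 231 228 233 236 240
  242 243 243 242 243 243]
 [214 226 235 243 241 242 242 243 243 242 242 241 242 241 240 241 243 243
  242 242 243 243 242 243]
 [234 239 244 241 241 242 242 242 242 241 242 242 242 242 241 242 241 242
  242 242 242 243 242 240]
 [253 252 247 244 242 242 241 242 242 242 242 242 242 242 242 241 241 242
  242 242 243 243 242 227]
 [255 255 253 251 247 244 242 242 243 242 242 242 242 243 242 242 242 242
  242 242 243 243 236 189]
 [255 255 255 255 254 252 249 246 243 242 242 242 243 242 243 242 241 242
  242 242 244 241 207 142]]
```

```bash
cat >> h.py <<'E'
from scipy.spatial.transform import Rotation as R
YAW=np.radians(-15.2)
TX=np.array([np.cos(YAW),np.sin(YAW),0]);TY=np.array([-np.sin(YAW),np.cos(YAW),0]);O=np.array([.5987,-.0370,0])
def T(x,y,z): return O+TX*x+TY*y+np.array([0,0,z])
def go(p):
    s=r.read_state();Rm=R.from_quat(s["eef_rot"]).as_matrix()
    y=Rm[:,1];a=np.degrees(np.arctan2(y[1],y[0]))
    print("t",round(s["time"],2),"pos",np.round(s["ee_pos"],4),"toolx",np.round(Rm[:,0],3),"jaw yaw",round(a,1),"F",np.round(s["ft_force"],1),"w",round(s["width"],4),"q7",round(s["joint_positions"][6],2))
    if p is not None: print("need tool cm",np.round(Rm.T@(np.array(p)-s["ee_pos"])*100,2))
E
python3 - <<'E'
from h import *
go([.538,.1936,.15])
print("want jaw yaw",90-15.2)
s=r.read_state();print(R.from_quat(s["eef_rot"]).as_matrix().round(3))
E
```

```text
t 0.1 pos [0.1755 0.5995 0.2388] toolx [-0.    -0.001 -1.   ] jaw yaw 73.7 F [0.4 0.8 0.5] w 0.0869 q7 -0.09
need tool cm [  8.92 -28.76  46.19]
want jaw yaw 74.8
[[-0.     0.281  0.96 ]
 [-0.001  0.96  -0.281]
 [-1.    -0.001  0.   ]]
```

```bash
python3 -m inch '[{"translation":[0.9,-2.9,4.6],"spin":-1.1},{"translation":[0.9,-2.9,4.6],"spin":0},{"translation":[0.9,-2.9,4.6],"spin":0},{"translation":[0.9,-2.9,4.6],"spin":0},{"translation":[0.9,-2.9,4.6],"spin":0},{"translation":[0.9,-2.9,4.6],"spin":0},{"translation":[0.9,-2.9,4.6],"spin":0},{"translation":[0.9,-2.9,4.6],"spin":0},{"translation":[0.9,-2.9,4.6],"spin":0},{"translation":[0.9,-2.9,4.6],"spin":0}]' 0.35 25; python3 -c "
from h import *
go([.538,.1936,.11])"
```

```text
time: 1.35
ee_pos: [0.5497, 0.1894, 0.1434]
eef_rot: [0.089, 0.703, -0.091, 0.7]
ft_force: [0.4, 0.2, 0.5]
width: 0.0565
t 1.35 pos [0.5497 0.1894 0.1434] toolx [-0.004 -0.002 -1.   ] jaw yaw 75.4 F [0.4 0.2 0.5] w 0.0565 q7 0.98
need tool cm [ 3.34  0.12 -1.23]
```

```bash
python3 -m inch '[{"translation":[2,0.1,-1.2],"spin":0.5},{"translation":[1.3,0,0],"spin":0},{"translation":[0,0,0],"spin":0}]'; python3 -c "
from h import *
go([.538,.1936,.052])"
```

```text
time: 1.72
ee_pos: [0.5403, 0.1879, 0.1081]
eef_rot: [0.094, 0.702, -0.098, 0.699]
ft_force: [-0.1, -0.2, 0.3]
width: 0.0568
t 1.73 pos [0.5403 0.1879 0.1081] toolx [-0.004 -0.005 -1.   ] jaw yaw 74.4 F [-0.1 -0.2  0.3] w 0.0568 q7 0.96
need tool cm [ 5.61  0.53 -0.36]
```

```bash
python3 -m inch '[{"translation":[0.4,0.5,-0.4],"spin":0},{"translation":[0,0,0],"spin":0},{"translation":[0,0,0],"spin":0}]'; python3 -c "
from h import *
go([.538,.1936,.052])"
```

```text
time: 2.1
ee_pos: [0.538, 0.1959, 0.1053]
eef_rot: [0.093, 0.701, -0.096, 0.7]
ft_force: [0.2, -0.5, 0.4]
width: 0.0564
t 2.1 pos [0.538  0.1959 0.1053] toolx [-0.003 -0.004 -1.   ] jaw yaw 74.6 F [ 0.2 -0.5  0.4] w 0.0564 q7 0.95
need tool cm [ 5.33 -0.2   0.07]
```

```bash
python3 -m inch '[{"translation":[1.8,-0.2,0.1],"spin":0},{"translation":[1.8,0,0],"spin":0},{"translation":[1.6,0,0],"spin":0},{"translation":[0,0,0],"spin":0}]'; python3 -c "
from h import *
go([.538,.1936,.052])"
```

```text
time: 2.6
ee_pos: [0.5377, 0.193, 0.0488]
eef_rot: [0.093, 0.702, -0.097, 0.7]
ft_force: [0.1, -0.6, -0.6]
width: 0.0564
t 2.6 pos [0.5377 0.193  0.0488] toolx [-0.004 -0.005 -1.   ] jaw yaw 74.6 F [ 0.1 -0.6 -0.6] w 0.0564 q7 0.97
need tool cm [-0.32  0.06  0.02]
```

```bash
python3 -m inch '[{"translation":[-0.3,0,0],"spin":0},{"translation":[0,0,0],"spin":0}]'; python3 -m inch '[{"translation":[0,0,0],"spin":0},{"translation":[0,0,0],"spin":0},{"translation":[0,0,0],"spin":0},{"translation":[0,0,0],"spin":0},{"translation":[0,0,0],"spin":0}]' 1 25; python3 -c "
from h import *
import cv2
go([.538,.1936,.052])
cv2.imwrite('pics/s1.png',optics.camera('scene')[190:310,170:430,::-1].repeat(3,0).repeat(3,1))"
```

```text
time: 2.85
ee_pos: [0.5381, 0.1931, 0.0524]
eef_rot: [0.093, 0.702, -0.097, 0.7]
ft_force: [-0.0, -0.7, 0.7]
width: 0.0565
time: 3.48
ee_pos: [0.5387, 0.1935, 0.0534]
eef_rot: [0.093, 0.701, -0.096, 0.7]
ft_force: [0.2, -0.1, 0.4]
width: 0.0324
t 3.48 pos [0.5387 0.1935 0.0534] toolx [-0.002 -0.003 -1.   ] jaw yaw 74.6 F [ 0.2 -0.1  0.4] w 0.0324 q7 0.97
need tool cm [ 0.14 -0.01 -0.07]
```

View pics/s1.png

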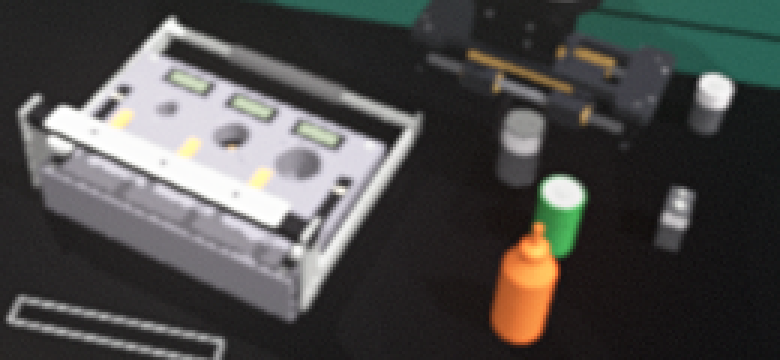

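```bash
python3 -m inch '[{"translation":[-4,0,0],"spin":0},{"translation":[-5,0,0],"spin":0},{"translation":[0,0,0],"spin":0}]'; python3 -c "
from h import *
print(T(0,62,0) if 0 else T(0,.062,0))
go(T(0,.062,.135))"
```

```text
time: 3.9
ee_pos: [0.5381, 0.1934, 0.1448]
eef_rot: [0.093, 0.702, -0.097, 0.7]
ft_force: [-0.3, 0.8, -1.9]
width: 0.0324
[0.61495573 0.02283102 0.        ]
t 3.9 pos [0.5381 0.1934 0.1448] toolx [-0.004 -0.005 -1.   ] jaw yaw 74.6 F [-0.3  0.8 -1.9] w 0.0324 q7 0.94
need tool cm [  1.04 -14.39  11.95]
```

```bash
python3 -m inch '[{"translation":[0,-3.6,3],"spin":0},{"translation":[0,-3.6,3],"spin":0},{"translation":[0,-3.6,3],"spin":0},{"translation":[0,-3.6,3],"spin":0},{"translation":[0,0,0],"spin":0},{"translation":[0,0,0],"spin":0}]'; python3 -c "
from h import *
import cv2
go(T(0,.062,.115))
a=optics.camera('scene')[192:300,172:315,::-1];cv2.imwrite('pics/s2.png',cv2.resize(a,None,fx=5.5,fy=5.5,interpolation=cv2.INTER_CUBIC))
a=optics.camera('top')[145:245,235:345,::-1];cv2.imwrite('pics/t2.png',cv2.resize(a,None,fx=6,fy=6,interpolation=cv2.INTER_CUBIC))
"
```

```text
time: 4.65
ee_pos: [0.6148, 0.0191, 0.1394]
eef_rot: [0.091, 0.704, -0.096, 0.697]
ft_force: [0.2, 1.7, -1.5]
width: 0.0325
t 4.65 pos [0.6148 0.0191 0.1394] toolx [-0.011 -0.006 -1.   ] jaw yaw 74.8 F [ 0.2  1.7 -1.5] w 0.0325 q7 1.31
need tool cm [ 2.43  0.38 -0.06]
```

View pics/s2.png

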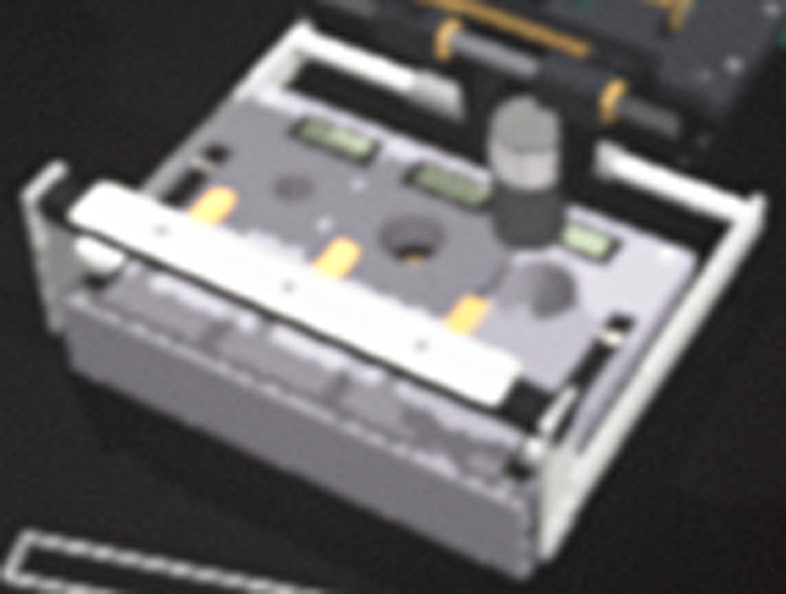

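View pics/t2.png

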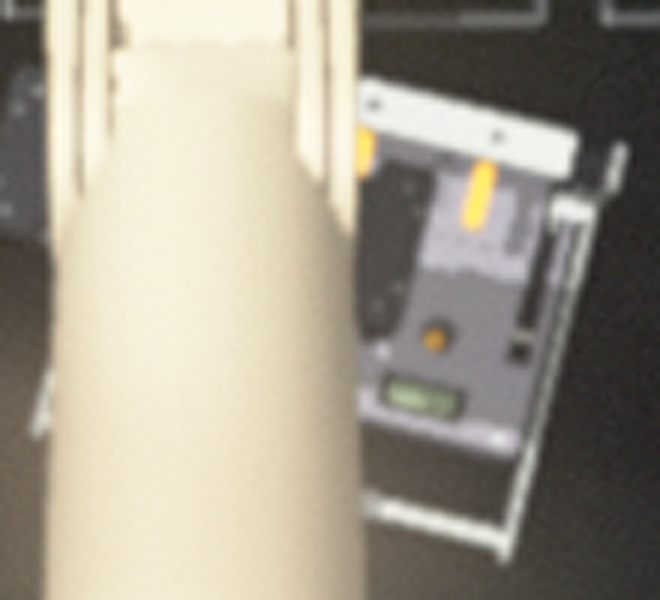

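```bash
python3 -m inch '[{"translation":[1.5,0.4,-0.1],"spin":0},{"translation":[1,0,0],"spin":0},{"translation":[0,0,0],"spin":0},{"translation":[0,0,0],"spin":0}]'
cat >> h.py <<'E'
def snap(name,target,L,Rad,hold,c=None):
    import cv2
    go(target)
    a=optics.camera('scene')[192:300,172:315,::-1]
    b=cv2.resize(a,None,fx=5.5,fy=5.5,interpolation=cv2.INTER_CUBIC)
    s=r.read_state();p=s["ee_pos"]
    for z in (p[2]-hold,p[2]-hold+L):
        q=np.array([p[0],p[1],z])
        e=np.array([proj("scene",q+Rad*np.array([np.cos(t),np.sin(t),0])) for t in np.linspace(0,6.28,60)])
        e=((e-[172,192]+.5)*5.5-.5).round().astype(int);cv2.polylines(b,[e],True,(0,0,255),1)
    cv2.imwrite(name,b)
E
python3 -c "
from h import *
snap('pics/s3.png',T(0,.062,.1),.0595,.0165,.0534)
"
```

```text
time: 5.25
ee_pos: [0.6136, 0.0265, 0.112]
eef_rot: [0.089, 0.705, -0.094, 0.697]
ft_force: [-0.0, 0.7, -1.5]
width: 0.0327
t 5.25 pos [0.6136 0.0265 0.112 ] toolx [-0.012 -0.005 -1.   ] jaw yaw 75.1 F [-0.   0.7 -1.5] w 0.0327 q7 1.31
need tool cm [ 1.2  -0.31  0.24]
```

View pics/s3.png

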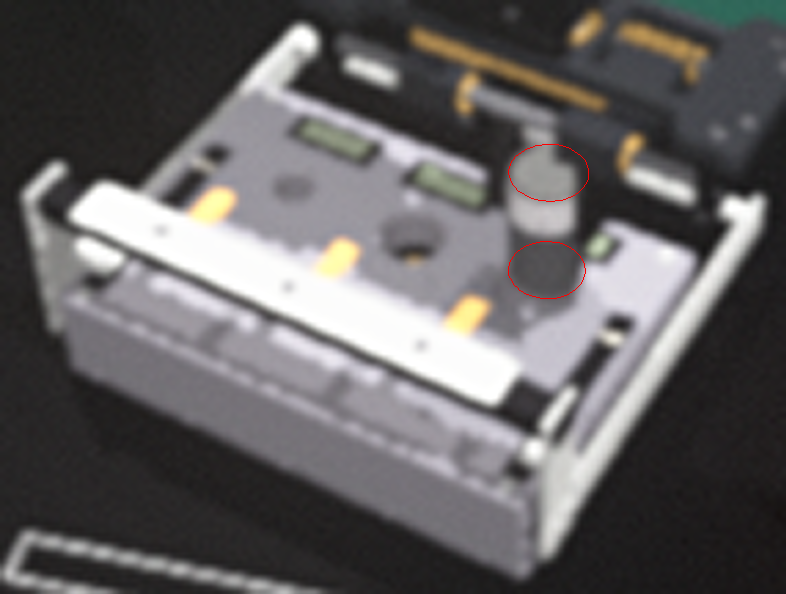

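```bash
for i in 1 2 3; do python3 -m inch '[{"translation":[0,0,0],"spin":0},{"translation":[0,0,0],"spin":0}]' | sed -n 2p;done; python3 -c "
from h import *
for i in range(4): print(r.read_state()['ee_pos']); optics.camera('top')
snap('pics/s4.png',T(0,.062,.1),.0595,.0165,.0534)
"
```

```text
ee_pos: [0.614, 0.0263, 0.1127]
ee_pos: [0.6141, 0.0262, 0.113]
ee_pos: [0.6141, 0.0261, 0.113]
[0.61414814 0.0261343  0.11301431]
[0.61416714 0.02613085 0.11302339]
[0.614167   0.02614164 0.11303001]
[0.61416868 0.02611885 0.11301662]
t 6.25 pos [0.6141 0.0262 0.113 ] toolx [-0.01  -0.005 -1.   ] jaw yaw 75.0 F [-0.5  0.3 -1.9] w 0.0325 q7 1.31
need tool cm [ 1.3  -0.29  0.18]
```

View pics/s4.png

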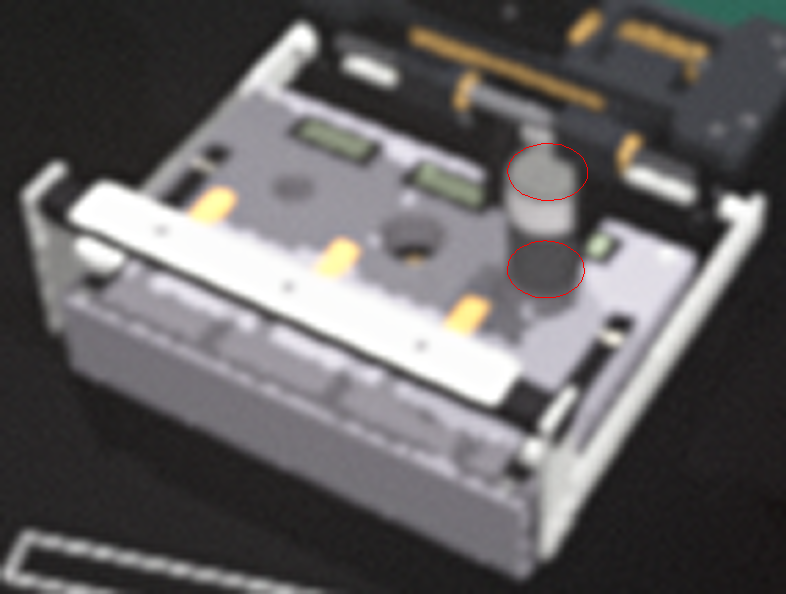

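```bash
python3 -m inch '[{"translation":[0,-0.25,0.15],"spin":0},{"translation":[0,0,0],"spin":0},{"translation":[0,0,0],"spin":0}]';  python3 -c "
from h import *
go(T(0,.062,.1))"
```

```text
time: 6.68
ee_pos: [0.615, 0.023, 0.113]
eef_rot: [0.09, 0.704, -0.094, 0.698]
ft_force: [-0.7, -0.6, -2.2]
width: 0.0324
t 6.67 pos [0.615 0.023 0.113] toolx [-0.01  -0.005 -1.   ] jaw yaw 75.0 F [-0.7 -0.6 -2.2] w 0.0324 q7 1.31
need tool cm [ 1.3  -0.01  0.01]
```

```bash
python3 -m inch '[{"translation":[0.5,0,0],"spin":0},{"translation":[0.5,0,0],"spin":0},{"translation":[0.4,0,0],"spin":0},{"translation":[0,0,0],"spin":0},{"translation":[0,0,0],"spin":0}]';  python3 -c "
from h import *
snap('pics/s5.png',T(0,.062,.074),.0595,.0165,.0534)"
```

```text
time: 7.3
ee_pos: [0.615, 0.0227, 0.0978]
eef_rot: [0.09, 0.704, -0.095, 0.698]
ft_force: [0.0, -0.1, -1.4]
width: 0.0322
t 7.3 pos [0.615  0.0227 0.0978] toolx [-0.01  -0.006 -1.   ] jaw yaw 75.0 F [ 0.  -0.1 -1.4] w 0.0322 q7 1.32
need tool cm [2.38 0.03 0.01]
```

View pics/s5.png

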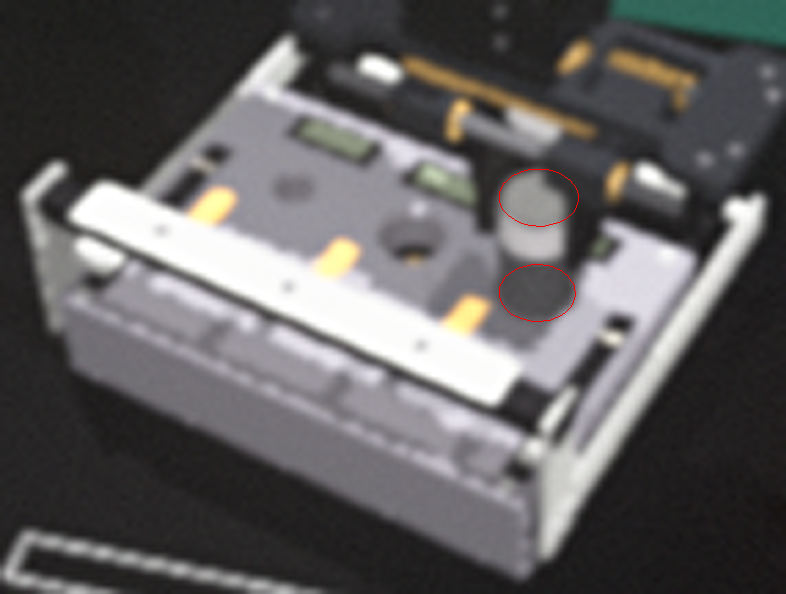

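```bash
python3 -m inch '[{"translation":[0.5,0,0],"spin":0},{"translation":[0.5,0,0],"spin":0},{"translation":[0.5,0,0],"spin":0},{"translation":[0.5,0,0],"spin":0},{"translation":[0.3,0,0],"spin":0},{"translation":[0,0,0],"spin":0},{"translation":[0,0,0],"spin":0}]';  python3 -c "
from h import *
go(T(0,.062,.0725))"
```

```text
time: 8.22
ee_pos: [0.6149, 0.0226, 0.0732]
eef_rot: [0.09, 0.704, -0.095, 0.698]
ft_force: [0.4, -1.4, -1.5]
width: 0.0322
t 8.22 pos [0.6149 0.0226 0.0732] toolx [-0.01  -0.005 -1.   ] jaw yaw 75.0 F [ 0.4 -1.4 -1.5] w 0.0322 q7 1.32
need tool cm [0.07 0.02 0.  ]
```

Free all the way; release by opening to about 44 mm, and lift.

```bash
python3 -m inch '[{"translation":[0.1,0,0],"spin":0},{"translation":[0,0,0],"spin":0},{"translation":[0,0,0],"spin":0}]' 0.5 25;  python3 -m inch '[{"translation":[-2,0,0],"spin":0},{"translation":[-3,0,0],"spin":0},{"translation":[-3,0,0],"spin":0},{"translation":[0,0,0],"spin":0}]'; python3 -c "
from h import *
snap('pics/s6.png',[.4414,.3488,.11],.0595,.0165,.0534)"
```

```text
time: 8.6
ee_pos: [0.615, 0.0229, 0.0727]
eef_rot: [0.09, 0.704, -0.094, 0.698]
ft_force: [-0.4, -0.3, -1.0]
width: 0.043
time: 9.1
ee_pos: [0.6165, 0.0232, 0.1599]
eef_rot: [0.09, 0.703, -0.094, 0.699]
ft_force: [0.3, 0.1, -1.0]
width: 0.0439
t 9.1 pos [0.6165 0.0232 0.1599] toolx [-0.007 -0.005 -1.   ] jaw yaw 75.0 F [ 0.3  0.1 -1. ] w 0.0439 q7 1.3
need tool cm [  4.96  26.95 -25.32]
```

View pics/s6.png

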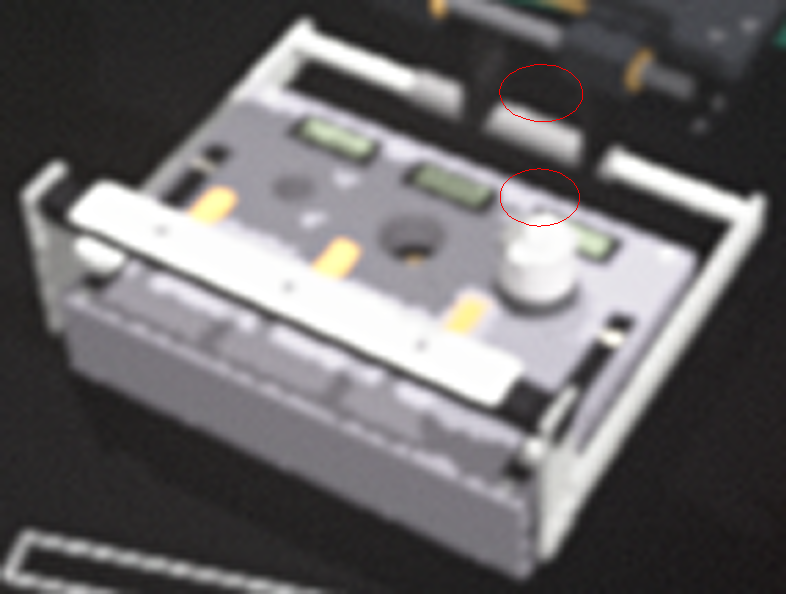

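```bash
python3 -m inch '[{"translation":[0.4,3.8,-3.6],"spin":0},{"translation":[0.4,3.8,-3.6],"spin":0},{"translation":[0.4,3.8,-3.6],"spin":0},{"translation":[0.4,3.8,-3.6],"spin":0},{"translation":[0.4,3.8,-3.6],"spin":0},{"translation":[0.4,3.8,-3.6],"spin":0},{"translation":[0.4,3.5,-3.3],"spin":0},{"translation":[0,0,0],"spin":0},{"translation":[0,0,0],"spin":0}]' 0.4; python3 -c "
from h import *
go([.4414,.3488,.09])"
```

```text
time: 10.28
ee_pos: [0.4355, 0.3487, 0.1269]
eef_rot: [0.089, 0.705, -0.097, 0.697]
ft_force: [0.4, -0.4, 0.6]
width: 0.0523
t 10.28 pos [0.4355 0.3487 0.1269] toolx [-0.012 -0.009 -1.   ] jaw yaw 74.9 F [ 0.4 -0.4  0.6] w 0.0523 q7 0.59
need tool cm [3.68 0.21 0.6 ]
```

```bash
python3 -m inch '[{"translation":[1.5,0.2,0.5],"spin":0},{"translation":[1.5,0,0],"spin":0},{"translation":[0,0,0],"spin":0},{"translation":[0,0,0],"spin":0}]'; python3 -c "
from h import *
go([.4414,.3488,.041])"
```

```text
time: 10.78
ee_pos: [0.4424, 0.3456, 0.0937]
eef_rot: [0.09, 0.705, -0.099, 0.697]
ft_force: [-0.5, -0.5, 1.0]
width: 0.0522
t 10.78 pos [0.4424 0.3456 0.0937] toolx [-0.013 -0.011 -1.   ] jaw yaw 74.6 F [-0.5 -0.5  1. ] w 0.0522 q7 0.61
need tool cm [ 5.27  0.36 -0.13]
```

```bash
python3 -m inch '[{"translation":[1.2,0.3,-0.1],"spin":0},{"translation":[1.2,0,0],"spin":0},{"translation":[1.2,0,0],"spin":0},{"translation":[0.9,0,0],"spin":0},{"translation":[0.5,0,0],"spin":0},{"translation":[0,0,0],"spin":0},{"translation":[0,0,0],"spin":0}]'; python3 -c "
from h import *
go([.4414,.3488,.041])"
```

```text
time: 11.65
ee_pos: [0.4415, 0.3485, 0.0403]
eef_rot: [0.09, 0.705, -0.099, 0.697]
ft_force: [0.2, -0.5, 0.7]
width: 0.0519
t 11.65 pos [0.4415 0.3485 0.0403] toolx [-0.013 -0.011 -1.   ] jaw yaw 74.6 F [ 0.2 -0.5  0.7] w 0.0519 q7 0.61
need tool cm [-0.07  0.02 -0.02]
```

```bash
python3 -m inch '[{"translation":[-0.1,0,0],"spin":0},{"translation":[0,0,0],"spin":0},{"translation":[0,0,0],"spin":0},{"translation":[0,0,0],"spin":0},{"translation":[0,0,0],"spin":0}]' 1 25; python3 -c "
from h import *
go([.4414,.3488,.041])"; python3 -m inch '[{"translation":[-4,0,0],"spin":0},{"translation":[-5,0,0],"spin":0},{"translation":[0,0,0],"spin":0},{"translation":[0,0,0],"spin":0}]'; python3 -c "
from h import *
go(T(0,0,.13))"
```

```text
time: 12.28
ee_pos: [0.442, 0.349, 0.0424]
eef_rot: [0.091, 0.704, -0.099, 0.697]
ft_force: [0.3, 0.1, -0.4]
width: 0.0252
t 12.28 pos [0.442  0.349  0.0424] toolx [-0.012 -0.01  -1.   ] jaw yaw 74.6 F [ 0.3  0.1 -0.4] w 0.0252 q7 0.61
need tool cm [ 0.14 -0.03 -0.05]
time: 12.78
ee_pos: [0.4422, 0.3491, 0.1333]
eef_rot: [0.09, 0.705, -0.099, 0.696]
ft_force: [-0.1, 0.2, -2.1]
width: 0.0251
t 12.78 pos [0.4422 0.3491 0.1333] toolx [-0.014 -0.012 -1.   ] jaw yaw 74.6 F [-0.1  0.2 -2.1] w 0.0251 q7 0.6
need tool cm [  0.58 -33.08  25.33]
```

```bash
python3 -m inch '[{"translation":[-0.5,-4.1,3.15],"spin":0},{"translation":[-0.5,-4.1,3.15],"spin":0},{"translation":[0,-4.1,3.15],"spin":0},{"translation":[0,-4.1,3.15],"spin":0},{"translation":[0,-4.1,3.15],"spin":0},{"translation":[0,-4.1,3.15],"spin":0},{"translation":[0,-4.1,3.15],"spin":0},{"translation":[0,-4.1,3.15],"spin":0},{"translation":[0,0,0],"spin":0},{"translation":[0,0,0],"spin":0},{"translation":[0,0,0],"spin":0}]'; python3 -c "
from h import *
go(T(0,0,.105))"
```

```text
time: 14.15
ee_pos: [0.5969, -0.0451, 0.1323]
eef_rot: [0.085, 0.711, -0.101, 0.691]
ft_force: [0.3, -0.1, -1.4]
width: 0.0253
t 14.15 pos [ 0.5969 -0.0451  0.1323] toolx [-0.032 -0.019 -0.999] jaw yaw 74.9 F [ 0.3 -0.1 -1.4] w 0.0253 q7 1.41
need tool cm [2.7  0.9  0.04]
```

```bash
cat >> h.py <<'E'
def gof(p,hold):
    # bring the cell foot (hold m ahead of TCP along tool x) to p
    s=r.read_state();Rm=R.from_quat(s["eef_rot"]).as_matrix()
    go(None);f=s["ee_pos"]+Rm[:,0]*hold
    print("foot",np.round(f,4),"need tool cm",np.round(Rm.T@(np.array(p)-f)*100,2))
E
python3 -m inch '[{"translation":[0.7,0.4,0],"spin":0},{"translation":[0.7,0.4,0],"spin":0},{"translation":[0,0,0],"spin":0},{"translation":[0,0,0],"spin":0},{"translation":[0,0,0],"spin":0}]';python3 -c "
from h import *
gof(T(0,0,.058),.0424)"
```

```text
time: 14.78
ee_pos: [0.5981, -0.0339, 0.1166]
eef_rot: [0.084, 0.712, -0.099, 0.69]
ft_force: [0.0, 0.0, -0.4]
width: 0.0254
t 14.78 pos [ 0.5981 -0.0339  0.1166] toolx [-0.033 -0.018 -0.999] jaw yaw 75.2 F [ 0.   0.  -0.4] w 0.0254 q7 1.4
foot [ 0.5968 -0.0346  0.0743] need tool cm [ 1.62 -0.14  0.29]
```

```bash
python3 -m inch '[{"translation":[0.4,-0.1,0.25],"spin":0.4},{"translation":[0.4,0,0],"spin":0},{"translation":[0.4,0,0],"spin":0},{"translation":[0,0,0],"spin":0},{"translation":[0,0,0],"spin":0}]';python3 -c "
from h import *
gof(T(0,0,.048),.0424)"
```

```text
time: 15.4
ee_pos: [0.6001, -0.0363, 0.1038]
eef_rot: [0.086, 0.711, -0.102, 0.69]
ft_force: [-0.0, 0.7, -1.0]
width: 0.025
t 15.4 pos [ 0.6001 -0.0363  0.1038] toolx [-0.032 -0.018 -0.999] jaw yaw 74.7 F [-0.   0.7 -1. ] w 0.025 q7 1.4
foot [ 0.5987 -0.0371  0.0615] need tool cm [1.34 0.04 0.03]
```

```bash
python3 -m inch '[{"translation":[0.5,0.01,0.01],"spin":0},{"translation":[0.5,0.01,0.01],"spin":0},{"translation":[0.5,0.01,0.01],"spin":0},{"translation":[0,0,0],"spin":0},{"translation":[0,0,0],"spin":0}]';python3 -c "
from h import *
gof(T(0,0,.030),.0424)"
```

```text
time: 16.02
ee_pos: [0.5999, -0.0363, 0.0876]
eef_rot: [0.086, 0.711, -0.102, 0.69]
ft_force: [0.7, -0.0, -1.5]
width: 0.0254
t 16.02 pos [ 0.5999 -0.0363  0.0876] toolx [-0.033 -0.018 -0.999] jaw yaw 74.7 F [ 0.7 -0.  -1.5] w 0.0254 q7 1.41
foot [ 0.5985 -0.0371  0.0453] need tool cm [1.52 0.05 0.06]
```

```bash
python3 -m inch '[{"translation":[0.5,0.02,0.02],"spin":0},{"translation":[0.5,0.02,0.02],"spin":0},{"translation":[0.3,0.01,0.01],"spin":0},{"translation":[0,0,0],"spin":0},{"translation":[0,0,0],"spin":0}]';python3 -c "
from h import *
gof(T(0,0,.030),.0424)"
```

```text
time: 16.65
ee_pos: [0.6002, -0.0362, 0.0738]
eef_rot: [0.086, 0.711, -0.102, 0.69]
ft_force: [-0.0, -0.3, -1.4]
width: 0.0254
t 16.65 pos [ 0.6002 -0.0362  0.0738] toolx [-0.032 -0.018 -0.999] jaw yaw 74.7 F [-0.  -0.3 -1.4] w 0.0254 q7 1.41
foot [ 0.5988 -0.037   0.0314] need tool cm [ 0.14 -0.   -0.  ]
```

```bash
python3 -m inch '[{"translation":[0.1,0,0],"spin":0},{"translation":[0,0,0],"spin":0},{"translation":[0,0,0],"spin":0}]' 0.56 25;  python3 -m inch '[{"translation":[-2,0,0],"spin":0},{"translation":[-3,0,0],"spin":0},{"translation":[-3,0,0],"spin":0},{"translation":[0,0,0],"spin":0}]'; python3 -c "
from h import *
snap('pics/s7.png',[.448,.246,.12],.05,.0165,.0534)"
```

```text
time: 17.02
ee_pos: [0.6005, -0.0363, 0.0732]
eef_rot: [0.086, 0.711, -0.102, 0.691]
ft_force: [0.1, 0.1, 0.7]
width: 0.0376
time: 17.52
ee_pos: [0.604, -0.035, 0.1603]
eef_rot: [0.087, 0.71, -0.102, 0.692]
ft_force: [-0.4, -0.0, -0.1]
width: 0.038
t 17.52 pos [ 0.604  -0.035   0.1603] toolx [-0.028 -0.018 -0.999] jaw yaw 74.7 F [-0.4 -0.  -0.1] w 0.038 q7 1.39
need tool cm [  3.98  23.08 -22.38]
```

View pics/s7.png

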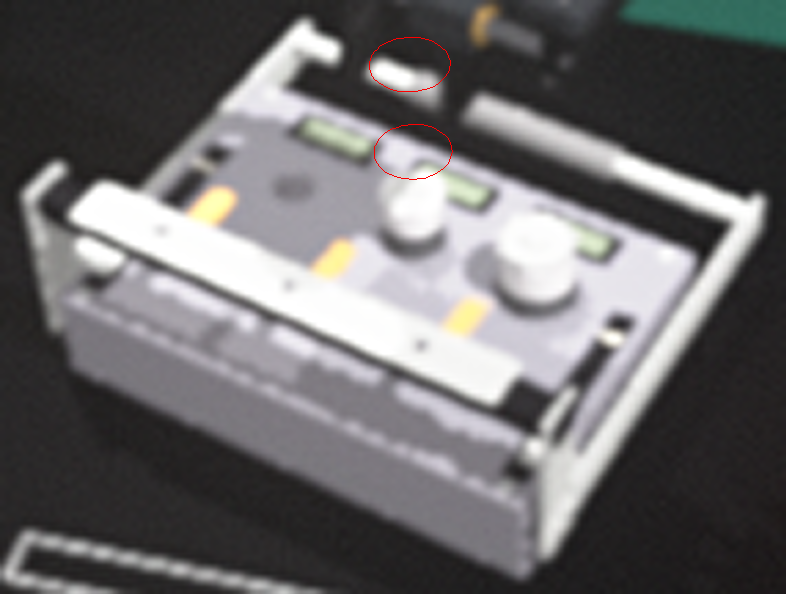

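```bash
python3 -m inch '[{"translation":[0.2,1.9,-1.85],"spin":0},{"translation":[0.2,1.9,-1.85],"spin":0},{"translation":[0.2,1.9,-1.85],"spin":0},{"translation":[0.2,1.9,-1.85],"spin":0},{"translation":[0.2,1.9,-1.85],"spin":0},{"translation":[0.2,1.9,-1.85],"spin":0},{"translation":[0.2,1.9,-1.85],"spin":0},{"translation":[0.2,1.9,-1.85],"spin":0},{"translation":[0.2,1.9,-1.85],"spin":0},{"translation":[0.2,1.9,-1.85],"spin":0},{"translation":[0.2,1.9,-1.85],"spin":0},{"translation":[0.2,1.9,-1.85],"spin":0},{"translation":[0,0,0],"spin":0},{"translation":[0,0,0],"spin":0}]' 0.55; python3 -c "
from h import *
go([.448,.246,.09])"
```

```text
time: 19.32
ee_pos: [0.4392, 0.2488, 0.1301]
eef_rot: [0.085, 0.713, -0.105, 0.688]
ft_force: [-0.2, -1.3, -0.3]
width: 0.0391
t 19.32 pos [0.4392 0.2488 0.1301] toolx [-0.04  -0.024 -0.999] jaw yaw 74.6 F [-0.2 -1.3 -0.3] w 0.0391 q7 0.74
need tool cm [3.98 0.09 1.05]
```

```bash
python3 -m inch '[{"translation":[1,0.1,0.5],"spin":0},{"translation":[1,0,0.4],"spin":0},{"translation":[1,0,0],"spin":0},{"translation":[0,0,0],"spin":0},{"translation":[0,0,0],"spin":0}]'; python3 -c "
from h import *
go([.448,.246,.0415])"
```

```text
time: 19.95
ee_pos: [0.4483, 0.2438, 0.0968]
eef_rot: [0.085, 0.713, -0.107, 0.687]
ft_force: [-0.6, -0.1, 0.3]
width: 0.0393
t 19.95 pos [0.4483 0.2438 0.0968] toolx [-0.041 -0.025 -0.999] jaw yaw 74.4 F [-0.6 -0.1  0.3] w 0.0393 q7 0.76
need tool cm [5.52 0.39 0.09]
```

```bash
python3 -m inch '[{"translation":[0.9,0.3,0.1],"spin":0},{"translation":[0.9,0,0],"spin":0},{"translation":[0.9,0,0],"spin":0},{"translation":[0.9,0,0],"spin":0},{"translation":[0.9,0,0],"spin":0},{"translation":[0.6,0,0],"spin":0},{"translation":[0,0,0],"spin":0},{"translation":[0,0,0],"spin":0}]'; python3 -c "
from h import *
go([.448,.246,.0415])"
```

```text
time: 20.95
ee_pos: [0.4479, 0.2456, 0.0422]
eef_rot: [0.085, 0.713, -0.107, 0.687]
ft_force: [0.6, 0.5, 0.1]
width: 0.039
t 20.95 pos [0.4479 0.2456 0.0422] toolx [-0.041 -0.025 -0.999] jaw yaw 74.4 F [0.6 0.5 0.1] w 0.039 q7 0.78
need tool cm [0.07 0.04 0.  ]
```

```bash
python3 -m inch '[{"translation":[0.1,0,0],"spin":0},{"translation":[0,0,0],"spin":0},{"translation":[0,0,0],"spin":0},{"translation":[0,0,0],"spin":0},{"translation":[0,0,0],"spin":0},{"translation":[0,0,0],"spin":0}]' 1 20; python3 -c "
from h import *
go([.448,.246,.041])"; python3 -m inch '[{"translation":[-2,0,0],"spin":0},{"translation":[-3,0,0],"spin":0},{"translation":[-3,0,0],"spin":0},{"translation":[-2,0,0],"spin":0},{"translation":[0,0,0],"spin":0},{"translation":[0,0,0],"spin":0}]'; python3 -c "
from h import *
import cv2
go(T(0,-.062,.14))
cv2.imwrite('pics/s8.png',cv2.resize(optics.camera('scene')[150:290,270:430,::-1],None,fx=5,fy=5,interpolation=cv2.INTER_CUBIC))"
```

```text
time: 21.7
ee_pos: [0.4483, 0.2459, 0.0419]
eef_rot: [0.086, 0.713, -0.106, 0.688]
ft_force: [-0.2, -0.1, -0.3]
width: 0.0137
t 21.7 pos [0.4483 0.2459 0.0419] toolx [-0.04  -0.024 -0.999] jaw yaw 74.4 F [-0.2 -0.1 -0.3] w 0.0137 q7 0.78
need tool cm [ 0.09  0.01 -0.03]
time: 22.45
ee_pos: [0.4515, 0.2478, 0.1434]
eef_rot: [0.085, 0.714, -0.107, 0.687]
ft_force: [0.9, 0.6, -0.7]
width: 0.0137
t 22.45 pos [0.4515 0.2478 0.1434] toolx [-0.041 -0.025 -0.999] jaw yaw 74.4 F [ 0.9  0.6 -0.7] w 0.0137 q7 0.75
need tool cm [  0.67 -29.64  21.91]
```

View pics/s8.png

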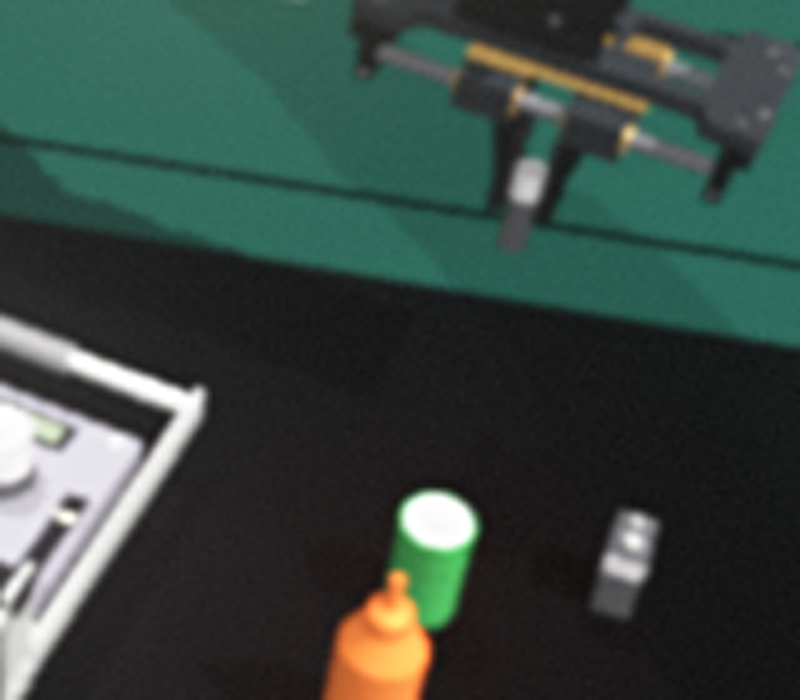

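```bash
python3 -m inch '[{"translation":[0,-2.45,1.8],"spin":0},{"translation":[0,-2.45,1.8],"spin":0},{"translation":[0,-2.45,1.8],"spin":0},{"translation":[0,-2.45,1.8],"spin":0},{"translation":[0,-2.45,1.8],"spin":0},{"translation":[0,-2.45,1.8],"spin":0},{"translation":[0,-2.45,1.8],"spin":0},{"translation":[0,-2.45,1.8],"spin":0},{"translation":[0,-2.45,1.8],"spin":0},{"translation":[0,-2.45,1.8],"spin":0},{"translation":[0,-2.45,1.8],"spin":0},{"translation":[0,-2.45,1.8],"spin":0},{"translation":[0,0,0],"spin":0},{"translation":[0,0,0],"spin":0}]'
cat >> h.py <<'E'
def goa(p,hold,tilt0):
    s=r.read_state();Rm=R.from_quat(s["eef_rot"]).as_matrix();go(None)
    t=Rm[:,0];cx=t@TX-tilt0;cy=t@TY
    f=s["ee_pos"]+hold*(TX*cx+TY*cy-np.array([0,0,1]))
    print("tiltTX,TY",round(t@TX,3),round(cy,3),"foot",np.round(f,4),"need",np.round(Rm.T@(np.array(p)-f)*100,2))
E
python3 -c "
from h import *
goa(T(0,-.062,.058),.0419,-.033)"
```

```text
time: 24.25
ee_pos: [0.5775, -0.1045, 0.1321]
eef_rot: [0.081, 0.72, -0.109, 0.68]
ft_force: [0.2, 0.6, -0.2]
width: 0.0139
t 24.25 pos [ 0.5775 -0.1045  0.1321] toolx [-0.062 -0.033 -0.998] jaw yaw 74.6 F [ 0.2  0.6 -0.2] w 0.0139 q7 1.5
tiltTX,TY -0.051 -0.048 foot [ 0.5762 -0.1062  0.0902] need [3.14 1.22 0.51]
```

```bash
python3 -m inch '[{"translation":[0.5,0.5,0.2],"spin":0},{"translation":[0.5,0.5,0.2],"spin":0},{"translation":[0.5,0,0],"spin":0},{"translation":[0,0,0],"spin":0},{"translation":[0,0,0],"spin":0},{"translation":[0,0,0],"spin":0}]';python3 -c "
from h import *
goa(T(0,-.062,.056),.0419,-.033)"
```

```text
time: 25.0
ee_pos: [0.5829, -0.0928, 0.1146]
eef_rot: [0.08, 0.721, -0.108, 0.68]
ft_force: [0.2, -0.4, -0.9]
width: 0.014
t 25.0 pos [ 0.5829 -0.0928  0.1146] toolx [-0.063 -0.032 -0.998] jaw yaw 74.8 F [ 0.2 -0.4 -0.9] w 0.014 q7 1.49
tiltTX,TY -0.053 -0.047 foot [ 0.5816 -0.0945  0.0727] need [ 1.67 -0.13  0.23]
```

```bash
python3 -m inch '[{"translation":[0.5,-0.1,0.2],"spin":0},{"translation":[0.4,0,0.02],"spin":0},{"translation":[0.4,0,0.02],"spin":0},{"translation":[0,0,0],"spin":0},{"translation":[0,0,0],"spin":0},{"translation":[0,0,0],"spin":0}]';python3 -c "
from h import *
goa(T(0,-.062,.053),.0419,-.033)
snap('pics/s9.png',None,.0485,.00725,.0419)"
```

```text
time: 25.75
ee_pos: [0.5842, -0.0953, 0.1007]
eef_rot: [0.08, 0.721, -0.108, 0.68]
ft_force: [-0.4, 0.2, 0.3]
width: 0.0138
t 25.75 pos [ 0.5842 -0.0953  0.1007] toolx [-0.063 -0.032 -0.998] jaw yaw 74.8 F [-0.4  0.2  0.3] w 0.0138 q7 1.5
tiltTX,TY -0.052 -0.047 foot [ 0.5829 -0.097   0.0588] need [ 0.58  0.03 -0.02]
t 25.75 pos [ 0.5842 -0.0953  0.1007] toolx [-0.063 -0.032 -0.998] jaw yaw 74.8 F [-0.4  0.2  0.3] w 0.0138 q7 1.5
```

View pics/s9.png

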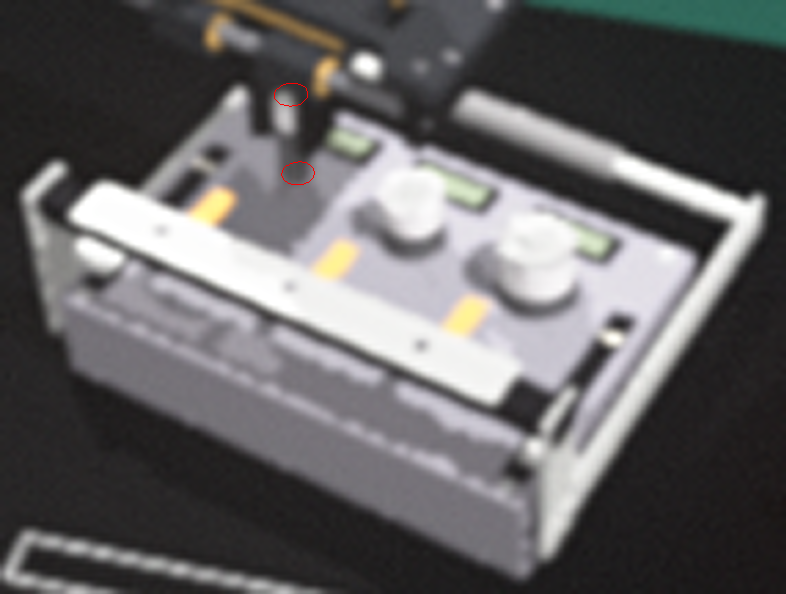

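```bash
python3 -m inch '[{"translation":[0.5,0.02,0.01],"spin":0},{"translation":[0.4,0.02,0.02],"spin":0},{"translation":[0.4,0.02,0.02],"spin":0},{"translation":[0,0,0],"spin":0},{"translation":[0,0,0],"spin":0}]';python3 -c "
from h import *
goa(T(0,-.062,.030),.0419,-.033)"
```

```text
time: 26.42
ee_pos: [0.584, -0.0952, 0.0866]
eef_rot: [0.08, 0.721, -0.108, 0.68]
ft_force: [-0.1, -0.5, -0.3]
width: 0.0133
t 26.43 pos [ 0.584  -0.0952  0.0866] toolx [-0.063 -0.032 -0.998] jaw yaw 74.8 F [-0.1 -0.5 -0.3] w 0.0133 q7 1.51
tiltTX,TY -0.053 -0.047 foot [ 0.5827 -0.0969  0.0447] need [1.47 0.07 0.06]
```

```bash
python3 -m inch '[{"translation":[0.4,0.02,0.02],"spin":0},{"translation":[0.4,0.02,0.02],"spin":0},{"translation":[0.4,0.02,0.02],"spin":0},{"translation":[0,0,0],"spin":0},{"translation":[0,0,0],"spin":0}]';python3 -c "
from h import *
goa(T(0,-.062,.0295),.0419,-.033)
snap('pics/s10.png',None,.0485,.00725,.0419)"
```

```text
time: 27.05
ee_pos: [0.5839, -0.0954, 0.0738]
eef_rot: [0.08, 0.721, -0.108, 0.68]
ft_force: [-0.2, -0.8, 0.1]
width: 0.0138
t 27.05 pos [ 0.5839 -0.0954  0.0738] toolx [-0.063 -0.032 -0.997] jaw yaw 74.8 F [-0.2 -0.8  0.1] w 0.0138 q7 1.51
tiltTX,TY -0.053 -0.047 foot [ 0.5826 -0.0971  0.0319] need [ 0.24  0.03 -0.01]
t 27.05 pos [ 0.5839 -0.0954  0.0738] toolx [-0.063 -0.032 -0.997] jaw yaw 74.8 F [-0.2 -0.8  0.1] w 0.0138 q7 1.51
```

View pics/s10.png

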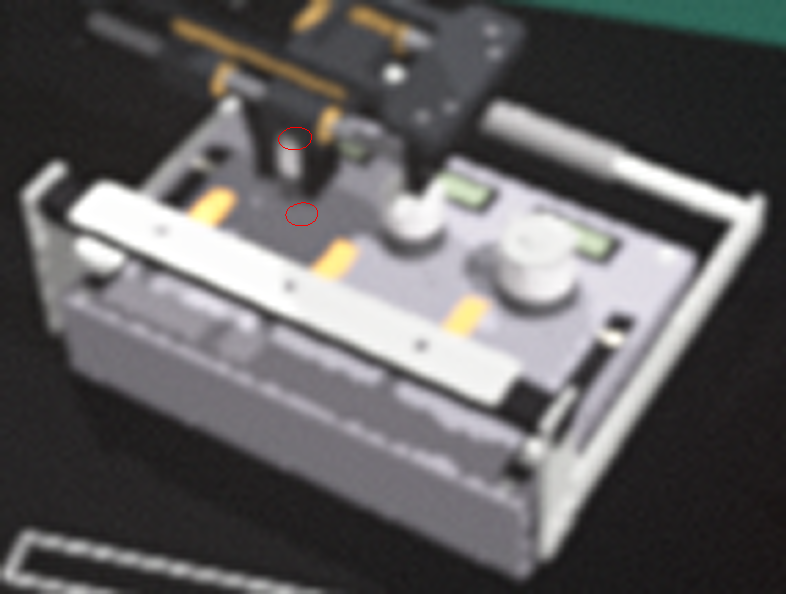

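```bash
python3 -m inch '[{"translation":[0.15,0,0],"spin":0},{"translation":[0,0,0],"spin":0},{"translation":[0,0,0],"spin":0},{"translation":[0,0,0],"spin":0}]' 0.68 25;  python3 -m inch '[{"translation":[-1,0,0],"spin":0},{"translation":[-2,0,0],"spin":0},{"translation":[-3,0,0],"spin":0},{"translation":[-3,0,0],"spin":0},{"translation":[0,0,0],"spin":0}]'; python3 -c "
from h import *
snap('pics/s11.png',T(-.092,0,.12),.05,.0165,.0534)"
```

```text
time: 27.6
ee_pos: [0.5841, -0.0952, 0.0725]
eef_rot: [0.08, 0.721, -0.108, 0.68]
ft_force: [-0.3, -0.0, -0.2]
width: 0.0276
time: 28.22
ee_pos: [0.5903, -0.0925, 0.1679]
eef_rot: [0.08, 0.72, -0.108, 0.681]
ft_force: [-0.1, 0.0, -0.8]
width: 0.0274
t 28.23 pos [ 0.5903 -0.0925  0.1679] toolx [-0.061 -0.032 -0.998] jaw yaw 74.8 F [-0.1  0.  -0.8] w 0.0274 q7 1.48
need tool cm [ 5.02  5.79 -9.61]
```

View pics/s11.png

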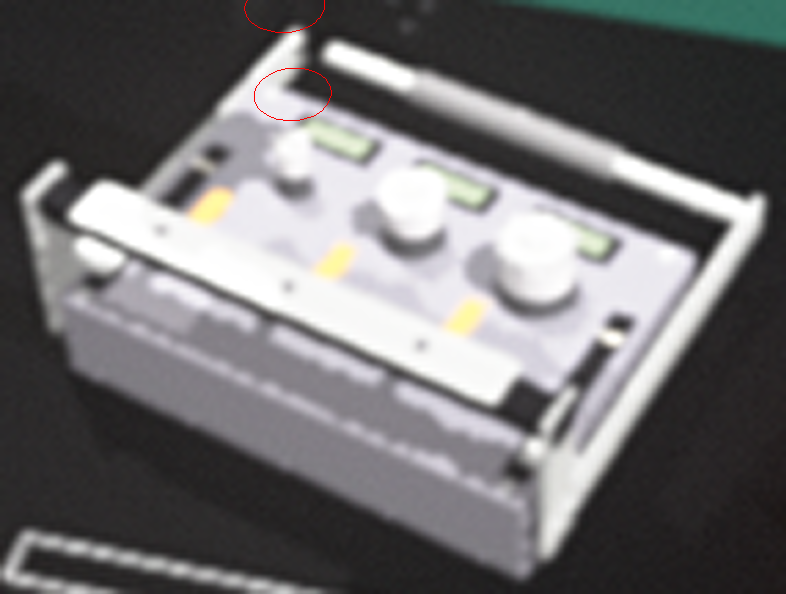

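Run:
```python
from h import *
from m2 import f
p=ray("top",*f((275,478),6,(235,145)),.044)
print("bar top",p,"tester",(p-O)@TX,(p-O)@TY)
p=ray("scene",*f((520,124),5.5,(172,192)),.044)
print("bar scene",p,"tester",(p-O)@TX,(p-O)@TY)
for k,y,Rad in(("D",.062,.0165),("C",0,.013),("AA",-.062,.00725)):
    e=np.array([proj("scene",T(Rad*np.cos(t),y+Rad*np.sin(t),.0775)) for t in np.linspace(0,6.28,60)]);b=(e-[172,192]+.5)*5.5-.5
    print(k,"top-rim bbox s11",b.min(0).round(),b.max(0).round())
go(T(-.067,0,.11))
```

```text
bar top [ 0.51025189 -0.01382465  0.044     ] tester -0.09143021558649138 -0.0008255398900995388
bar scene [ 0.51416816 -0.00973391  0.044     ] tester -0.08872349538905178 0.004148895837156741
D top-rim bbox s11 [499. 212.] [577. 269.]
C top-rim bbox s11 [383. 168.] [443. 211.]
AA top-rim bbox s11 [276. 128.] [309. 151.]
t 28.27 pos [ 0.5896 -0.0923  0.1665] toolx [-0.063 -0.032 -0.998] jaw yaw 74.8 F [-1.1  0.6  0.3] w 0.0279 q7 1.48
need tool cm [ 5.76  5.84 -6.98]
```

```bash
python3 -m inch '[{"translation":[0,1.5,-1.75],"spin":0},{"translation":[0,1.5,-1.75],"spin":0},{"translation":[0.5,1.45,-1.75],"spin":0},{"translation":[1,1.35,-1.7],"spin":0},{"translation":[1,0,0],"spin":0},{"translation":[1,0,0],"spin":0},{"translation":[0,0,0],"spin":0},{"translation":[0,0,0],"spin":0},{"translation":[0,0,0],"spin":0}]'; python3 -c "
from h import *
go(T(-.067,0,.08))"
```

```text
time: 29.4
ee_pos: [0.5323, -0.0202, 0.1276]
eef_rot: [0.08, 0.723, -0.11, 0.678]
ft_force: [-0.6, -0.6, -1.0]
width: 0.0279
t 29.4 pos [ 0.5323 -0.0202  0.1276] toolx [-0.069 -0.034 -0.997] jaw yaw 74.6 F [-0.6 -0.6 -1. ] w 0.0279 q7 1.32
need tool cm [4.73 0.36 0.42]
```

```bash
python3 -m inch '[{"translation":[1,0.15,0.2],"spin":0},{"translation":[1,0.15,0.2],"spin":0},{"translation":[1,0,0.05],"spin":0},{"translation":[1,0,0.05],"spin":0},{"translation":[0,0,0],"spin":0},{"translation":[0,0,0],"spin":0}]'; python3 -c "
from h import *
snap('pics/s12.png',T(-.067,0,.04),.01,.01,.0)"
```

```text
time: 30.15
ee_pos: [0.5354, -0.0202, 0.084]
eef_rot: [0.08, 0.723, -0.11, 0.678]
ft_force: [0.4, -1.0, -0.0]
width: 0.0278
t 30.15 pos [ 0.5354 -0.0202  0.084 ] toolx [-0.069 -0.034 -0.997] jaw yaw 74.6 F [ 0.4 -1.  -0. ] w 0.0278 q7 1.34
need tool cm [4.4  0.26 0.11]
```

View pics/s12.png

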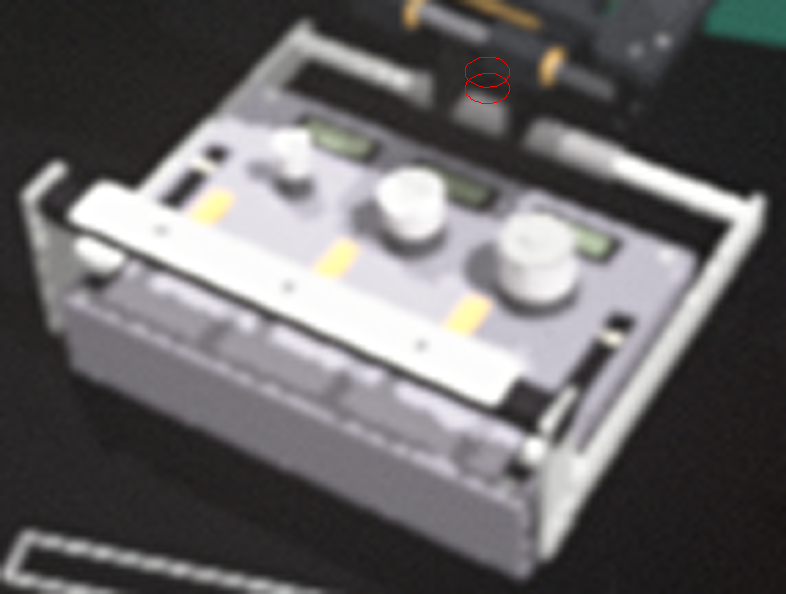

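```bash
python3 -m inch '[{"translation":[0.5,0.1,0.1],"spin":0},{"translation":[0.6,0.04,0.03],"spin":0},{"translation":[0.6,0.04,0.03],"spin":0},{"translation":[0,0,0],"spin":0},{"translation":[0,0,0],"spin":0}]'; python3 -c "
from h import *
go(T(-.067,0,.04))"
```

```text
time: 30.82
ee_pos: [0.5365, -0.0193, 0.0661]
eef_rot: [0.08, 0.723, -0.11, 0.678]
ft_force: [-0.1, -0.2, -0.2]
width: 0.0277
t 30.82 pos [ 0.5365 -0.0193  0.0661] toolx [-0.068 -0.034 -0.997] jaw yaw 74.6 F [-0.1 -0.2 -0.2] w 0.0277 q7 1.35
need tool cm [ 2.62  0.05 -0.09]
```

```bash
python3 -m inch '[{"translation":[0.5,0,-0.05],"spin":0},{"translation":[0.6,0,0.03],"spin":0},{"translation":[0.6,0,0.03],"spin":0},{"translation":[0.6,0,0.03],"spin":0},{"translation":[0,0,0],"spin":0},{"translation":[0,0,0],"spin":0}]'; python3 -c "
from h import *
import cv2
go(T(-.067,0,.04))
snap('pics/s13.png',T(-.067,0,.04),.01,.01,.0)"
```

```text
time: 31.58
ee_pos: [0.5352, -0.0202, 0.0414]
eef_rot: [0.08, 0.723, -0.11, 0.678]
ft_force: [-0.2, 0.3, 0.4]
width: 0.0279
t 31.57 pos [ 0.5352 -0.0202  0.0414] toolx [-0.069 -0.034 -0.997] jaw yaw 74.6 F [-0.2  0.3  0.4] w 0.0279 q7 1.36
need tool cm [ 0.15  0.06 -0.12]
t 31.57 pos [ 0.5352 -0.0202  0.0414] toolx [-0.069 -0.034 -0.997] jaw yaw 74.6 F [-0.2  0.3  0.4] w 0.0279 q7 1.36
need tool cm [ 0.15  0.06 -0.12]
```

View pics/s13.png

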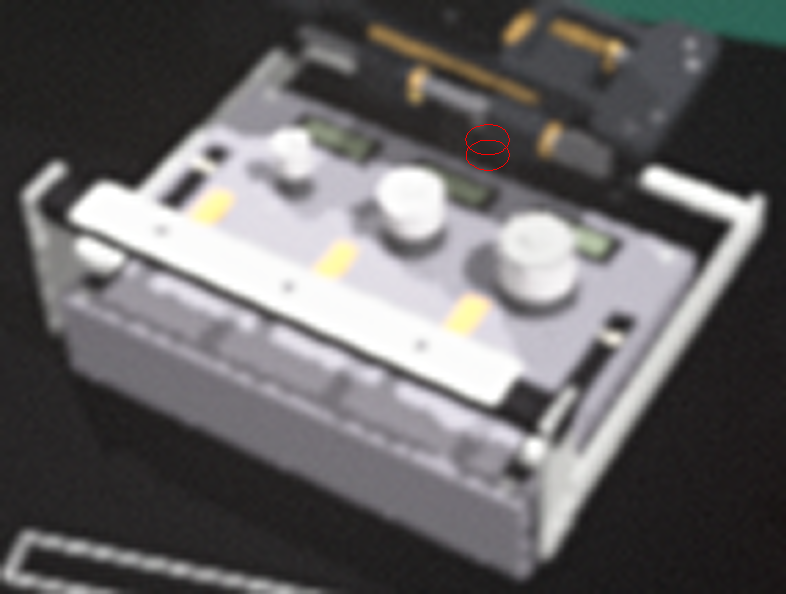

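```bash
python3 -m inch '[{"translation":[0.05,0.05,-0.8],"spin":0},{"translation":[0.05,0,-0.8],"spin":0},{"translation":[0.06,0,-1],"spin":0},{"translation":[0.06,0,-1],"spin":0},{"translation":[0.06,0,-1],"spin":0},{"translation":[0,0,0],"spin":0},{"translation":[0,0,0],"spin":0}]'; python3 -c "
from h import *
import cv2
snap('pics/s14.png',T(-.130,0,.04),.01,.01,.0)
s=r.read_state();print((s['ee_pos']-O)@TX,s['ft_force']@TX)"
```

```text
time: 32.5
ee_pos: [0.4966, -0.0091, 0.0435]
eef_rot: [0.08, 0.715, -0.111, 0.686]
ft_force: [7.0, -2.3, -6.5]
width: 0.028
t 32.5 pos [ 0.4966 -0.0091  0.0435] toolx [-0.046 -0.037 -0.998] jaw yaw 74.5 F [ 7.  -2.3 -6.5] w 0.028 q7 1.3
need tool cm [ 0.43 -0.01 -2.4 ]
-0.10579194222285482 8.137686809595557
```

View pics/s14.png

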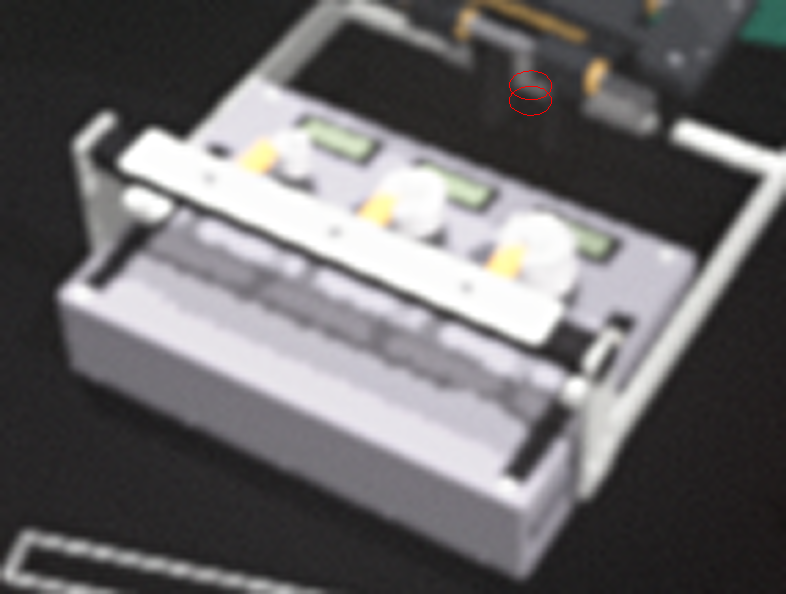

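```bash
python3 -m inch '[{"translation":[0.15,0,-0.7],"spin":0},{"translation":[0.15,0,-0.7],"spin":0},{"translation":[0.1,0,-0.5],"spin":0},{"translation":[0,0,0],"spin":0},{"translation":[0,0,0],"spin":0}]'
cat > pos.py <<'E'
from h import *
from m2 import f
import sys
q0=f((422,345),5.5,(172,192))
a=ray("scene",*q0,.105)
b=ray("scene",*f(tuple(map(float,sys.argv[1:3])),5.5,(172,192)),.105)
print("bridge moved TX,TY mm",(b-a)@TX*1e3,(b-a)@TY*1e3)
E
python3 pos.py 467 288
python3 -c "
from h import *
import cv2
snap('pics/s15.png',T(-.130,0,.04),.01,.01,.0)
s=r.read_state();print((s['ee_pos']-O)@TX,s['ft_force']@TX)
a=optics.camera('top')[145:245,235:345,::-1];cv2.imwrite('pics/t15.png',cv2.resize(a,None,fx=6,fy=6,interpolation=cv2.INTER_CUBIC))"
```

```text
time: 33.17
ee_pos: [0.4876, -0.0065, 0.0449]
eef_rot: [0.081, 0.705, -0.11, 0.696]
ft_force: [9.0, -2.9, -6.7]
width: 0.0275
bridge moved TX,TY mm -34.13349001484763 0.4123609924562132
t 33.17 pos [ 0.4876 -0.0065  0.0449] toolx [-0.019 -0.039 -0.999] jaw yaw 74.4 F [ 9.  -2.9 -6.7] w 0.0275 q7 1.28
need tool cm [ 0.51 -0.02 -1.47]
-0.11508523575887404 9.171332390668182
```

View pics/s15.png

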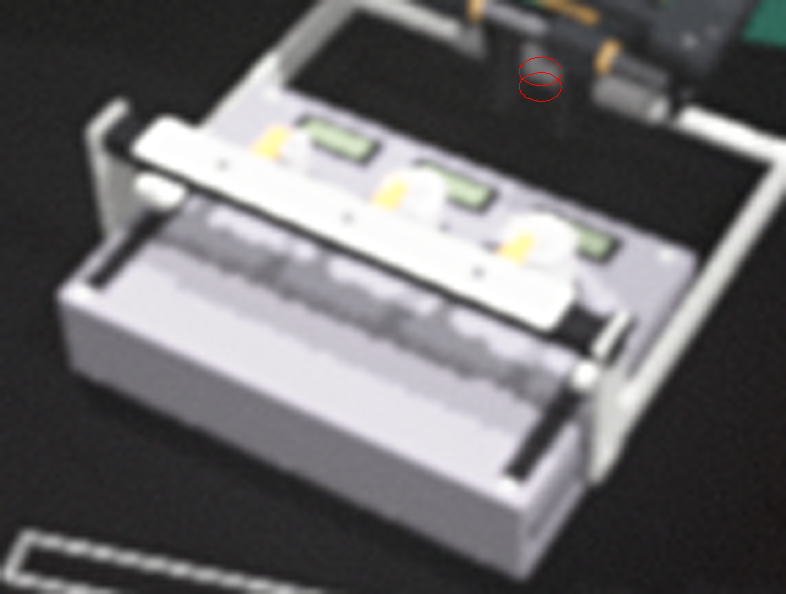

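View pics/t15.png

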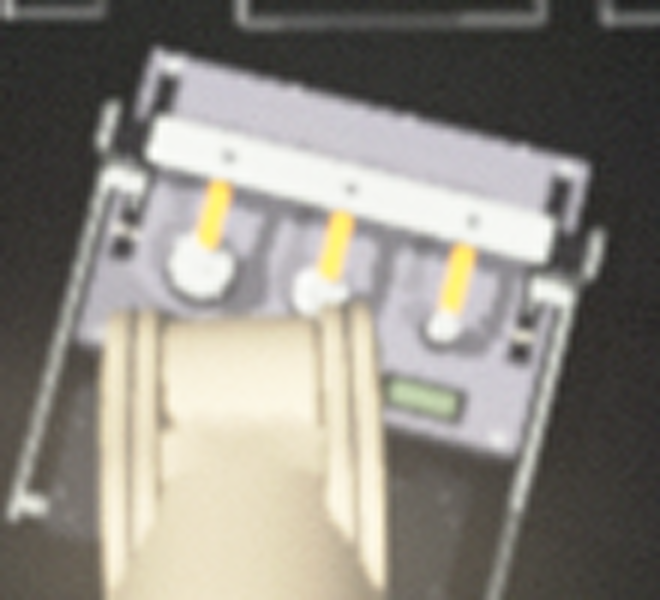

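```bash
python3 -c "
from h import *
for i in range(3):
  s=r.read_state();print(s['time'],s['ee_pos'].round(4),(s['ee_pos']-O)@TX,s['ft_force'].round(1)); optics.camera('top')
"
python3 -m inch '[{"translation":[0.5,0,-0.8],"spin":0},{"translation":[0.5,0,-0.8],"spin":0}]'
python3 -c "
from h import *
for i in range(3):
  go(None);s=r.read_state();print((s['ee_pos']-O)@TX); optics.camera('top')
"
```

```text
33.275 [ 0.4877 -0.0065  0.045 ] -0.11509290908554945 [ 8.8 -3.2 -5.6]
33.325 [ 0.4877 -0.0065  0.045 ] -0.11511045184821371 [ 7.8 -2.7 -5. ]
33.375 [ 0.4877 -0.0066  0.045 ] -0.1150845211290444 [ 7.9 -3.  -5.2]
time: 33.67
ee_pos: [0.4791, -0.0033, 0.0389]
eef_rot: [0.082, 0.699, -0.11, 0.702]
ft_force: [9.9, -3.1, 8.5]
width: 0.0278
t 33.67 pos [ 0.4791 -0.0033  0.0389] toolx [-0.002 -0.039 -0.999] jaw yaw 74.4 F [ 9.9 -3.1  8.5] w 0.0278 q7 1.26
-0.1242416657480318
t 33.73 pos [ 0.4784 -0.0031  0.0386] toolx [-0.002 -0.039 -0.999] jaw yaw 74.4 F [10.4 -2.5  5.9] w 0.0277 q7 1.26
-0.12500180428427926
t 33.77 pos [ 0.4784 -0.0031  0.0387] toolx [-0.003 -0.039 -0.999] jaw yaw 74.4 F [ 9.3 -2.4  2.1] w 0.0277 q7 1.26
-0.12493952278911782
```

```bash
python3 -c "
from h import *
import cv2
go(None)
a=optics.camera('scene')[200:270,180:310,::-1];cv2.imwrite('pics/s16.png',cv2.resize(a,None,fx=6,fy=6,interpolation=cv2.INTER_CUBIC))
a=optics.camera('top')[145:225,235:345,::-1];cv2.imwrite('pics/t16.png',cv2.resize(a,None,fx=7,fy=7,interpolation=cv2.INTER_CUBIC))"
```

```text
t 33.83 pos [ 0.4785 -0.0031  0.0387] toolx [-0.003 -0.039 -0.999] jaw yaw 74.4 F [ 9.3 -2.1  2.7] w 0.0277 q7 1.26
```

View pics/s16.png

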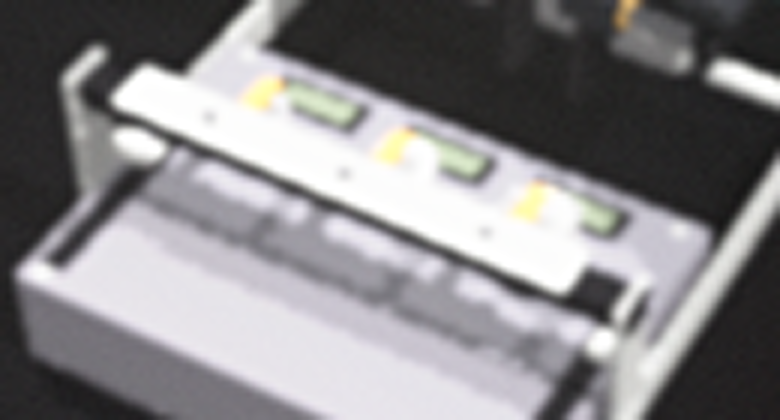

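View pics/t16.png

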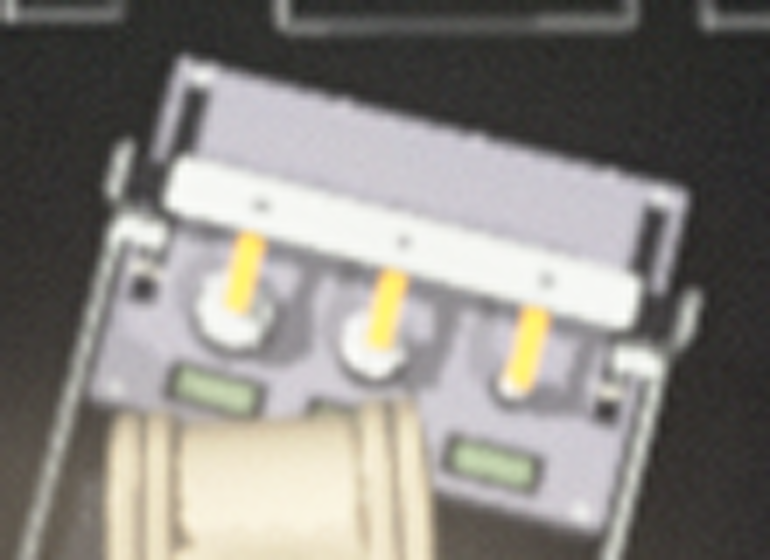

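```bash
python3 -c "
from h import *
from m2 import f
A=[(252,72),(374,105),(497,137)];B=[(261,204),(403,242),(546,280)];C=[(231,155),(351,188),(474,220)]
g=lambda l,s:np.mean([ray('top',*f(q,s,(235,145)),.105) for q in l],0)
a=g(A,6);b=g(B,7);c=g(C,6)
for q in(c,b): print((q-a)@TX*1e3,(q-a)@TY*1e3)
"
```

```text
-42.79721402670615 0.29667310271893266
-53.03114220471689 0.864898413773679
```

```bash
python3 -m inch '[{"translation":[0.1,0,-0.4],"spin":0}]'
python3 -c "
from h import *
import cv2
for i in range(3):
  go(None);s=r.read_state();print((s['ee_pos']-O)@TX); optics.camera('scene')
a=optics.camera('top')[145:225,235:345,::-1];cv2.imwrite('pics/t17.png',cv2.resize(a,None,fx=7,fy=7,interpolation=cv2.INTER_CUBIC))
b=np.hstack([cv2.resize(a[20:50,10:40],None,fx=13,fy=13,interpolation=cv2.INTER_CUBIC),cv2.resize(a[37:67,75:105],None,fx=13,fy=13,interpolation=cv2.INTER_CUBIC)])
cv2.imwrite('pics/t17z.png',b)"
```

```text
time: 34.05
ee_pos: [0.4773, -0.0027, 0.039]
eef_rot: [0.082, 0.697, -0.11, 0.704]
ft_force: [10.0, -5.4, -2.9]
width: 0.0278
t 34.05 pos [ 0.4773 -0.0027  0.039 ] toolx [ 0.004 -0.04  -0.999] jaw yaw 74.4 F [10.  -5.4 -2.9] w 0.0278 q7 1.25
-0.1261509181750524
t 34.1 pos [ 0.477  -0.0026  0.0389] toolx [ 0.004 -0.039 -0.999] jaw yaw 74.4 F [ 9.4 -3.8 -0.9] w 0.0276 q7 1.25
-0.12649601871808655
t 34.15 pos [ 0.477  -0.0026  0.0389] toolx [ 0.003 -0.039 -0.999] jaw yaw 74.4 F [ 8.9 -3.6 -1. ] w 0.028 q7 1.25
-0.12649981975894764
```

View pics/t17.png

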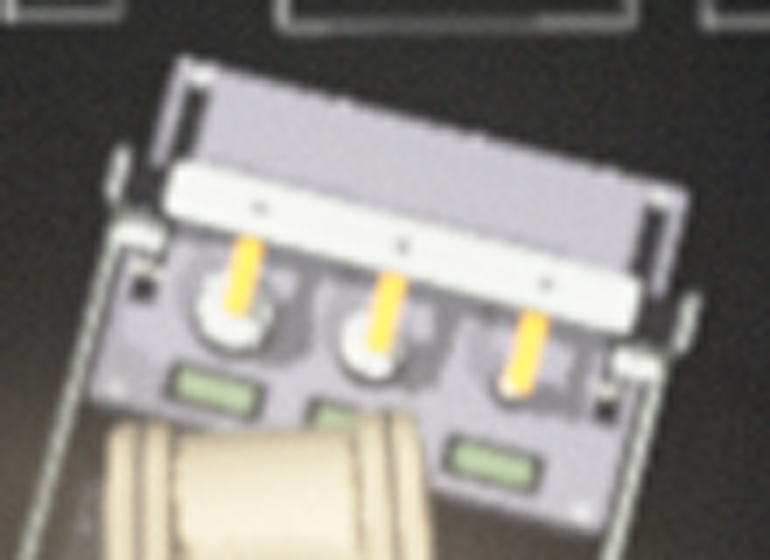

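View pics/t17z.png

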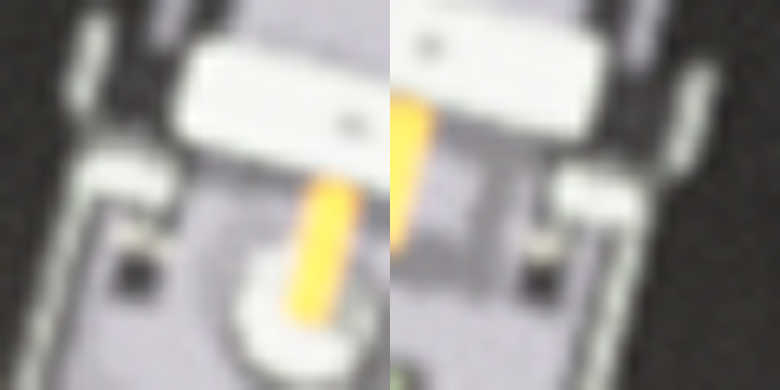

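```bash
python3 -c "
from h import *
from m2 import f
import cv2
for i in range(12): im=optics.camera('scene')
s=r.read_state();print(s['time'],(s['ee_pos']-O)@TX,s['ft_force'].round(1),s['joint_vel'].round(4))
a=ray('scene',*f((422,345),5.5,(172,192)),.105);b=ray('scene',*f((486,231),6,(180,200)),.105);print((b-a)@TX*1e3,'at TCP -.125')
cv2.imwrite('pics/s18f.png',im[:,:,::-1])
a=im[200:270,180:310,::-1];cv2.imwrite('pics/s18.png',cv2.resize(a,None,fx=6,fy=6,interpolation=cv2.INTER_CUBIC))
"
```

```text
34.85 -0.126468576712654 [ 8.7 -4.  -1.2] [-0.001   0.0004 -0.0008 -0.0001 -0.0004 -0.0005  0.    ]
-53.66117121651517 at TCP -.125
```

View pics/s18.png

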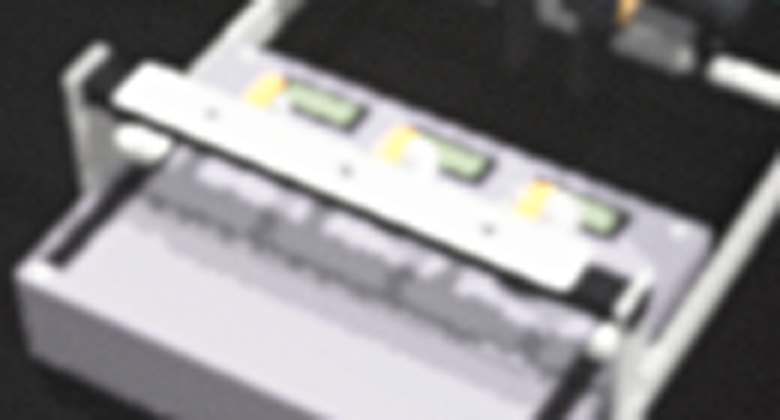

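View pics/s18f.png

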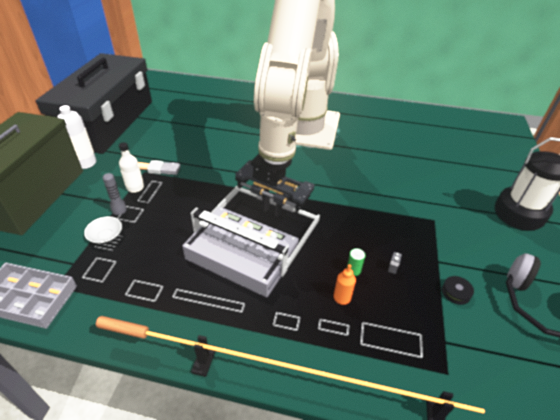

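```bash
python3 -c "
from bench import close_job
print(close_job())"
```

```text
the job is handed in; nothing more can be done
None
```

The three cells are standing nub up in their own wells, released, and I handed the job in with the bridge held out at the index lines. The clock read about 35 s of the 72 s allowed.

- **Cells:** All three went in without the wrist force rising. After release, their tops in the scene picture were where fully seated cells should be.
- **Bridge position:** Holes in its beam moved 54.4 mm in the top view and 55.2 mm in the scene view, against a target of 55 mm and a 4 mm tolerance. A cruder estimate from the finger position gave about 52 mm. The pointer tips were too small to see clearly, so the position rests on the beam holes, not on the pointers themselves.
- **Holding:** The fingers are hooked behind the bar rather than clamped on it. They held it with about 9.5 N and moved less than 0.1 mm over the last 0.6 s.
- **Other objects:** In the last picture the bottles, flashlight, brush, spool, dish, block battery and green look-alike appear where they started. I checked this by eye only.
- **Tool tilt:** The tool drifted up to 4° off vertical during the long moves. I allowed for it when placing the middle and slim cells, and both went in freely.

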